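Move a vice head to the leaning ball post and lock it

ROBOT

A 6-joint arm with a two-finger parallel gripper is mounted at the origin on a cart in front of the work surface, level with it; the furniture and walls round the work are solid. World frame = base frame: x ahead of the robot, y to its left, z up, the work surface at z = 0. Lengths are in mm, angles in rad, forces in N, time in s.
With the tool pointing down it reaches from about 325 to 875 mm from the base axis. Payload 4.4 kg.
Tool frame: the origin (TCP) lies midway between the tips of the shut fingers; the grasp point (between the pads) lies 19 mm behind it (grip_depth is the y of the grasp point in the tool frame, in mm); y points along the fingers, x is the direction in which the jaws open and shut, and the axes are right-handed (so a half turn about y gives the same grasp; the last joint's range is limited). The gripper opens to 85 mm and grips with 20 to 120 N. Pads are 22 mm wide; open, the fingers measure 114 mm over their backs; the gripper's body (76 mm by 85 mm) begins 54 mm behind the grasp point. The pads swing forward as they close: fully open they stand 13 mm farther back than shut.
Start: joints at [1.028, 0.207, 1.542, -0, 1.393, -0.15], TCP at [219.575, 531.427, 231.282] pointing down, gripper open.
Joint ranges: [-2.73, 2.73], [-0.86, 2.22], [0.23, 2.46], [-1.11, 4.25], [0.08, 2.63], [-2.82, 2.82]. Speed limits (rad/s): [2.79, 2.79, 3.14, 3.14, 3.14, 3.14].

INTERFACE

Orientations are given as a unit quaternion [w, x, y, z].
In Python, from cell import observe, read_camera, sign_off, grip_depth gives the robot as it stands.
- The arm moves only by the tool step_arm, never from a script. Its argument "plan" is a list that holds one entry, the list of rows, each a list of 7 numbers: the turn, a rotation vector about the tool's x, y, z in degrees, then the shift along the tool's x, y, z in mm, then the closure, from 0 (fully open) to 1 (shut). A call has 1 to 12 rows; each row is the pose to reach, as a shift and turn from the pose measured when the call began, along the tool's axes at that moment; what a row does not reach only later rows make up. A row lasts 1/10 s, in which the tool goes at most 50 mm and 8.59 degrees, less where a joint would pass 70% of its speed; a pose out of reach is approached as far as the arm can. A call with a gripper value outside its range is refused whole. The fingers move at their own pace and stop on an object; "newtons" is the grip in N (left out, the last holds). Time passes only in rows, so rows that repeat a pose let the fingers close. It gives the time, the measured TCP pose, the force and the opening at its end, in the units of the state.
- observe(): the state, without advancing time (a new reading comes with each control period).
- read_camera(name): name is "scene" or "top"; returns a dict with "color" (384x512x3 uint8, blue, green, red), "K" (3x3 intrinsics, pixels), "k1" (the pictures are not rectified: a ray, as slopes to the right and down, at radius r is drawn at 1 + k1 r^2 times it, then the intrinsics apply), "rvec" (rotation vector, rad) and "tvec" (3), from world to camera coordinates, as OpenCV has them. Camera axes: x right, y down, z forward; pixel columns grow to the right and rows downward; lengths in mm; the calibration is good to about 2 mm. A picture is of the moment at which its call begins. There is no depth.
- sign_off(): hands the job in, once; it reports no verdict.
The state is a dict: "time_s": time; "q": joint angles; "qvel": joint speeds; "tau": joint torques, N m; "ee_pos": TCP position; "tcp_rot": TCP orientation; "contact_force": force on the tool from outside, world axes, zero at the start; "torque": the same for the moment, N m; "finger_gap": finger opening in mm.
Only numpy, scipy, OpenCV 4.12 (cv2) and the standard library are available. Lean on these libraries where they do the work, as an engineer would, in place of code of your own. Each camera call takes 0.05 s, during which the arm holds its last target.

TASK

Move the small vice head from the upright ball post to the leaning ball post: raise its locking handle fully to free it, lift it off, lower it squarely over the leaning ball until it is fully home with the handle still raised, then press the handle fully down so that it locks. Do not drop the head, and do not shift or knock over the glue bottle, jar, tin and wire spool standing around.

Things in the scene. Friction and masses are not known exactly. Their poses are not given: they have to be found in the camera images.
- head_socket (a point): Loose small vice head, about 0.5 kg: dark octagonal steel barrel 47 mm across, open below, two vice jaws on top. This point is where the ball's centre comes when the head sits home on a ball: on the barrel's axis, 33 mm above its lower rim, 67 mm below the jaws' top. z = barrel axis, up through the jaws; x = towards the handle; y = across. The handle may point any way round the post.
- head_rim (a point): Centre of the head's lower rim, 33 mm below head_socket, same axes. The bore here is 35 mm wide and takes a 32 mm ball with 1.5 mm clearance all round. When home, the rim rests on the steel cone below the ball and about 1 mm is free above the ball. With the handle raised and the ball in the bore, the released head stays on by itself.
- head_grip (a point): Where to take the head: centre of the jaw block, 52 mm above head_socket, same axes. The block is 36 mm wide across y (plain flat sides) and 44 mm along x, from 23 mm below this point to 15 mm above it; under it is a neck 39 mm wide, then the 49 mm barrel from 26 mm below. On the -x side a screw head stands out 4 mm.
- handle (a joint): Locking cam handle of the vice head: 0 = fully down (locked), grows as it is raised, to a stop at 1.0 rad. 0.12 N m of hinge friction, so it stays where it is left. Its cam slides a steel plate under the ball; a spring draws the plate back as the handle rises. Below about 0.6 rad the head can neither leave a ball nor go onto one; above 0.8 rad the ball passes freely.
- handle_pivot (a point): Pin of the handle, 47 mm along x and 6 mm below head_socket in the head's axes, between two cheek plates that reach 58 mm out; its hinge line is the head's y. Axes turn with the handle (x = towards the handle's end).
- handle_grip (a point): Centre of the handle's black rubber grip (40 mm along the handle, 14 mm wide across y, 11 mm thick), 58 mm from the pivot along the handle's x and 16 mm above it along the handle's z. The grip ends 78 mm from the pivot; a flat bar 11 mm wide joins it to the pivot. Axes turn with the handle.
- park_ball (a point): Centre of the 32 mm steel ball on the upright post, 115 mm above the bench; the head starts locked on it. z = the post's axis.
- work_ball (a point): Centre of the 32 mm steel ball on the leaning post. z = the post's axis, out through the ball's top; leans 24 to 39 degrees from vertical, roughly towards the robot, and is rigid. Below the ball a 13 mm neck, then a cone opening to 42 mm diameter 38 mm below the ball's centre. The knuckle is 95 mm down the post, 38 mm high, on a grey flange 96 mm wide, 13 mm high.
- glue_centre (a point): Centre of the upright white glue bottle with orange nozzle, 30x42 mm, 122 mm tall; leave it standing.
- tin_centre (a point): Centre of the round flat tin with red lid, 65 mm wide, 24 mm tall; leave it.
- jar_centre (a point): Centre of the amber jar with black cap, 56 mm wide, 78 mm tall; leave it standing.
- spool_centre (a point): Centre of the spool of copper wire, 48 mm wide, 30 mm tall; leave it.
- saw_low (a point): Lowest point of the bow saw hanging over the back right of the bench, 0.24 m up; it is fixed, rises from here and reaches about 0.07 m to either side along x and y. Keep the arm clear of it.
There are look-alikes about, which are no part of the job. What is shaped like the part that bears park_ball but brown or red is not meant. What is shaped like the part that bears work_ball but turquoise is not meant.

How it is judged (in metres and radians):
On the way, in this order (a step that is already met when the one before it is completed fails the run):
1. the handle is raised while the head still sits on the upright ball (value of joint handle above 0.6 rad and distance between head_socket and park_ball below 0.008 m), for 0.2 s.
2. the head sits fully home on the leaning ball with its handle still raised (distance between head_socket and work_ball below 0.007 m and angle between the z axis of head_socket and the z axis of work_ball, either way round below 0.16 rad and value of joint handle above 0.5 rad), for 0.2 s.
At the end, for the whole second after the job is handed in: The head sits on the leaning ball (socket point within 7 mm of the ball's centre, axes within 9 degrees) with its handle down (under 0.08 rad) and released (distance between head_socket and work_ball below 0.007 m and angle between the z axis of head_socket and the z axis of work_ball, either way round below 0.16 rad and value of joint handle below 0.08 rad); the robot touches nothing.
It fails at once if the head is dropped or laid on the bench (height (world z) of head_socket below 0.07 m).
It fails at once if a bystander is shifted more than 25 mm or tipped (distance of any of glue_centre, tin_centre, jar_centre, spool_centre from where it was at the start of the episode above 0.025 m or angle between glue_centre's own z axis and vertical above 0.35 rad).
It also fails if it takes over 64 s, if anything falls off the work surface, if the arm or the gripper's body presses on something with over 40 N, if the wrist force passes 120 N, or if a joint passes its speed limit or range.

## Working session

There is one attempt and no reset: what is moved stays moved. The work goes in short steps, Python scripts to look and compute and a tool call to move; the robot and the scene stay as the last step left them, time stands still between calls to the robot, and variables do not carry over. Pictures are saved under pics/ and viewed, and the job is handed in when it is done.

Besides the shell and the picture viewer there is one more tool, called after "Request:" as name([rows], argument=value, ...), one row to a line, values as JSON. step_arm: Moves the arm, as the interface text tells. Its arguments: {"type":"object","properties":{"plan":{"type":"array","items":{"type":"array","items":{"type":"array","items":{"type":"number"}}}},"newtons":{"type":"number"}},"required":["plan"]}

```bash
ls; mkdir -p pics; python3 - <<'E'
from cell import observe, read_camera, grip_depth
import cv2
print(grip_depth, observe())
for n in("scene","top"):
    c=read_camera(n); cv2.imwrite(f"pics/{n}0.png",c["color"]); print(n,c["K"],c["k1"],c["rvec"],c["tvec"])
E
```

```text
pics
-18.700000000000003 {'time_s': 0.0, 'q': array([ 1.02851369e+00,  2.07432013e-01,  1.54301782e+00,  2.52511819e-05,
        1.39354347e+00, -1.50484903e-01]), 'qvel': array([ 0.00082835, -0.00052905, -0.00264015,  0.00039698, -0.00297099,
       -0.00032849]), 'tau': array([ 1.28510483e-04, -3.83026993e+01, -2.91602218e+01, -2.24965015e-04,
        1.02708733e-02,  6.34613002e-06]), 'ee_pos': array([219.14183909, 530.73828435, 230.08869811]), 'tcp_rot': array([-0.58740834,  0.58811396,  0.3923388 , -0.39388281]), 'contact_force': array([-0.50676184, -0.05790713, -0.43341009]), 'torque': array([0.03002871, 0.03779471, 0.04729052]), 'finger_gap': 85.35850855706627}
scene [[461.75423907   0.         246.05042069]
 [  0.         461.75423907 193.79713071]
 [  0.           0.           1.        ]] 0.048602909829286764 [ 2.21135826 -0.75300677  0.30084602] [-329.91147837  377.79851705 1045.54115632]
top [[401.80317263   0.         255.5404031 ]
 [  0.         401.80317263 190.08180562]
 [  0.           0.           1.        ]] 0.03966379623746787 [ 2.16046571 -2.10620719  0.1846733 ] [  97.35928221  551.09832338 1148.62245803]
```

View pics/scene0.png

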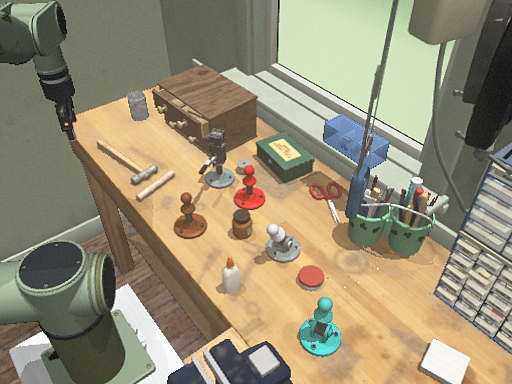

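View pics/top0.png

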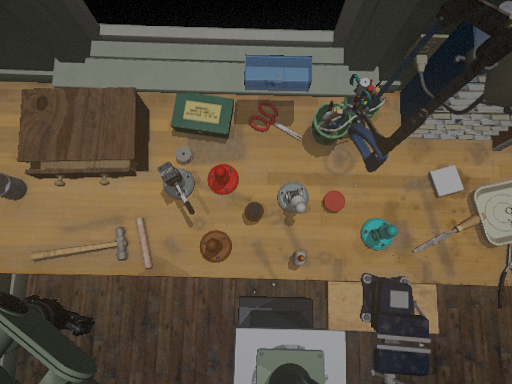

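```bash
cat > h.py <<'E'
import numpy as np, cv2
from cell import observe, read_camera
from scipy.spatial.transform import Rotation as R
import pickle,os
def cam(n):
    c=read_camera(n); return c
def ray(c,uv):
    K=c["K"]; d=np.array([(uv[0]-K[0,2])/K[0,0],(uv[1]-K[1,2])/K[1,1]])
    s=d.copy()
    for _ in range(20): s=d/(1+c["k1"]*(s@s))
    Rm=R.from_rotvec(np.ravel(c["rvec"])).as_matrix(); t=np.ravel(c["tvec"])
    o=-Rm.T@t; v=Rm.T@np.array([s[0],s[1],1.]); return o,v/np.linalg.norm(v)
def onz(c,uv,z):
    o,v=ray(c,uv); return o+v*(z-o[2])/v[2]
def tri(c1,u1,c2,u2):
    o1,v1=ray(c1,u1);o2,v2=ray(c2,u2)
    A=np.c_[v1,-v2]; s=np.linalg.lstsq(A,o2-o1,rcond=None)[0]
    p,q=o1+s[0]*v1,o2+s[1]*v2
    return (p+q)/2,np.linalg.norm(p-q)
def proj(c,P):
    Rm=R.from_rotvec(np.ravel(c["rvec"])).as_matrix(); p=Rm@np.asarray(P,float)+np.ravel(c["tvec"])
    s=p[:2]/p[2]; s=s*(1+c["k1"]*(s@s)); return c["K"][:2,:2]@s+c["K"][:2,2]
def crop(c,fn,x0,y0,w,h,k):
    im=c["color"][y0:y0+h,x0:x0+w]; cv2.imwrite(fn,cv2.resize(im,None,fx=k,fy=k,interpolation=cv2.INTER_CUBIC))
E
python3 - <<'E'
from h import *
s=cam("scene");t=cam("top")
pickle.dump((s,t),open("c0.pkl","wb"))
def pad(a,b,fn):cv2.imwrite(fn,np.hstack([a,b]))
def cr(c,x0,y0,w,h,k): return cv2.resize(c["color"][y0:y0+h,x0:x0+w],None,fx=k,fy=k,interpolation=cv2.INTER_CUBIC)
pad(cr(s,190,120,60,75,6),cr(t,145,150,60,75,6),"pics/head0.png")
pad(cr(s,250,210,60,60,6),cr(t,265,170,60,60,6),"pics/work0.png")
E
```

```text
(no output)
```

View pics/head0.png

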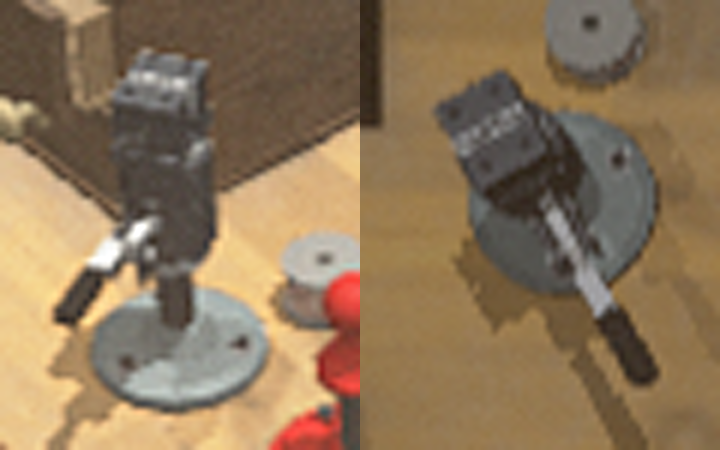

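View pics/work0.png

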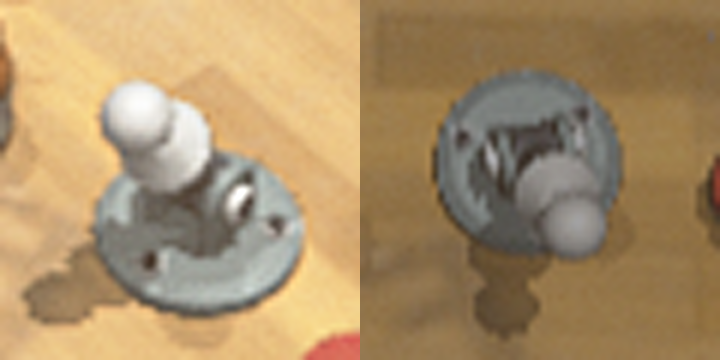

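```bash
python3 - <<'E'
from h import *
s,t=pickle.load(open("c0.pkl","rb"))
def hsv(c): return cv2.cvtColor(c["color"],cv2.COLOR_BGR2HSV)
for n,c,b in(("s",s,(190,120,60,75)),("t",t,(145,150,60,75)),("sw",s,(250,210,60,60)),("tw",t,(265,170,60,60))):
    x,y,w,h=b; H=hsv(c)[y:y+h,x:x+w]
    big=cv2.resize(H[:,:,1],None,fx=5,fy=5,interpolation=cv2.INTER_NEAREST)
    m=((H[:,:,1]<70)&(H[:,:,2]>55)).astype(np.uint8)*255
    cv2.imwrite(f"pics/m_{n}.png",np.hstack([big,cv2.resize(m,None,fx=5,fy=5,interpolation=cv2.INTER_NEAREST)]))
    cs,_=cv2.findContours(m,cv2.RETR_EXTERNAL,cv2.CHAIN_APPROX_NONE)
    for q in sorted(cs,key=cv2.contourArea)[-2:]:
        print(n,cv2.contourArea(q),np.add(cv2.boundingRect(q),(x,y,0,0)))
for nm,c in(("s",s),("t",t)):
  g=cv2.cvtColor(c["color"],cv2.COLOR_BGR2GRAY)
  x,y,w,h=(255,215,40,40) if nm=="s" else (280,190,40,40)
  G=cv2.resize(g[y:y+h,x:x+w],None,fx=8,fy=8,interpolation=cv2.INTER_CUBIC)
  print(nm,[(round(a/8-.5+x+.06,2),round(b/8-.5+y+.06,2),r/8) for a,b,r in cv2.HoughCircles(G,cv2.HOUGH_GRADIENT,1,30,param1=80,param2=15,minRadius=30,maxRadius=60)[0][:4]])
E
cd pics; python3 -c "
import cv2,numpy as np
a=[cv2.imread(f'm_{n}.png') for n in('s','t','sw','tw')]
cv2.imwrite('mm.png',cv2.resize(np.vstack([np.hstack(a[:2])[:375],np.hstack(a[2:])[:300]]),(800,450)))"
```

```text
s 79.5 [237 159  13  10]
s 1016.0 [200 128  35  61]
t 167.5 [176 150  17  14]
t 856.0 [157 162  37  41]
sw 1.0 [250 227   2   7]
sw 886.0 [266 223  35  40]
tw 0.0 [323 176   1   1]
tw 719.5 [278 182  31  31]
s [(np.float32(270.37), np.float32(229.62), np.float32(4.5375))]Traceback (most recent call last):
  File "<stdin>", line 16, in <module>
TypeError: 'NoneType' object is not subscriptable
```

View pics/mm.png

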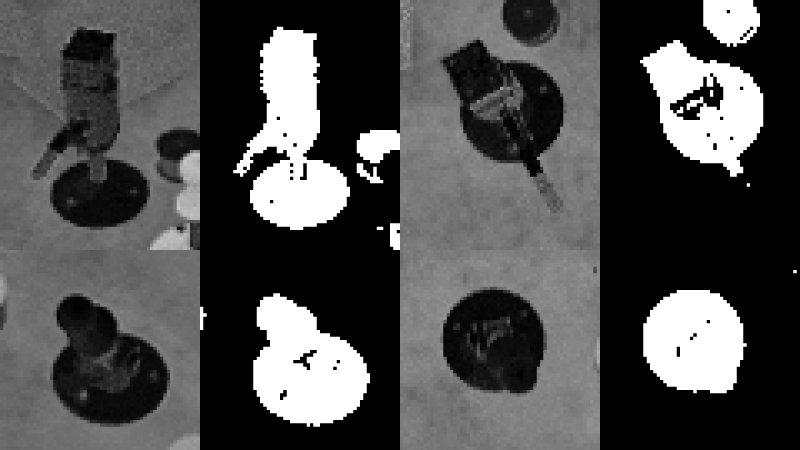

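```bash
cat > fit.py <<'E'
from h import *
from scipy.optimize import least_squares
def mask(c,b,lo=70,v=55):
    x,y,w,h=b; H=cv2.cvtColor(c["color"],cv2.COLOR_BGR2HSV)[y:y+h,x:x+w]
    k=6; S=cv2.resize(H[:,:,1].astype(np.float32),None,fx=k,fy=k,interpolation=cv2.INTER_LINEAR)
    m=(S<lo).astype(np.uint8)
    cs,_=cv2.findContours(m,cv2.RETR_EXTERNAL,cv2.CHAIN_APPROX_NONE)
    q=max(cs,key=cv2.contourArea)[:,0].astype(float)
    return (q+.5)/k-.5+[x,y]
def circ(P,r=None):
    P=np.asarray(P)[:,:2]
    f=lambda p:np.hypot(*(P-p[:2]).T)-(r or p[2])
    o=least_squares(f,[*P.mean(0),r or 40],loss="soft_l1",f_scale=1)
    return o.x,np.std(f(o.x))
E
python3 - <<'E'
from fit import *
s,t=pickle.load(open("c0.pkl","rb"))
q=mask(s,(250,210,60,60))
for lim in((276,231),(278,229),(274,232)):
  a=q[(q[:,0]<lim[0])&(q[:,1]<lim[1])]; print("ball s",len(a),circ(a),circ(a,6.8)); 
w=mask(t,(265,170,60,60))
wf=w[(w[:,1]<200)]; 
print("flange t",circ(np.array([onz(t,p,6) for p in wf])),circ(np.array([onz(t,p,6) for p in wf]),48))
a=w[(w[:,0]>297)&(w[:,1]>205)]; print("ball t px",circ(a),circ(a,6.2),len(a))
fs=q[(q[:,1]>238)]
print("flange s z0..13",circ(np.array([onz(s,p,4) for p in fs])))
p=mask(t,(145,150,60,75)); pf=p[(p[:,0]>180)&(p[:,1]<195)|(p[:,0]<170)&(p[:,1]>185)]
print("park t",circ(np.array([onz(t,u,5) for u in pf])))
p=mask(s,(190,120,60,75)); pf=p[(p[:,1]>170)&(p[:,1]<200)]
print("park s",circ(np.array([onz(s,u,4) for u in pf])))
E
```

```text
ball s 85 (array([272.36198084, 228.95368019,   5.98496896]), np.float64(0.06802329818148398)) (array([272.96839581, 229.7511697 ,   6.8       ]), np.float64(0.20418529086876397))
ball s 86 (array([272.42263853, 229.02485498,   6.06079151]), np.float64(0.0760215274721134)) (array([272.66341081, 229.8976155 ,   6.8       ]), np.float64(0.20496116876294473))
ball s 79 (array([272.50343624, 229.0938558 ,   6.15739937]), np.float64(0.073892993186532)) (array([273.1079021 , 229.57183463,   6.8       ]), np.float64(0.14530772406334153))
flange t (array([539.09188441,  -2.92766832,  46.79722784]), np.float64(0.29982636724748063)) (array([537.61513249,  -2.95352821,  48.        ]), np.float64(0.6499606034020289))
ball t px (array([300.15215718, 207.15883459,   5.42065476]), np.float64(0.11236536819207381)) (array([299.54255724, 206.42113901,   6.2       ]), np.float64(0.21597880253795582)) 80
flange s z0..13 (array([538.13110021,  -2.10319143,  48.50633026]), np.float64(0.7765089020355992))
park t (array([571.35316229, 349.73128692,  47.20155059]), np.float64(0.36397203790720933))
park s (array([570.41573297, 351.18934816,  49.47300571]), np.float64(6.6198673728117))
```

```bash
python3 - <<'E'
from fit import *
s,t=pickle.load(open("c0.pkl","rb"))
for us,ut in(((272.42,229.02),(300.15,207.16)),((272.9,229.7),(299.9,206.9)),((272.6,229.3),(300.1,207.1))):
  P,e=tri(s,us,t,ut); print(P,e)
  for F in ((538.4,-2.5),):
    d=P[:2]-F; h=np.hypot(*d); print("lean",np.degrees(np.arcsin(h/95)),"az",np.degrees(np.arctan2(d[1],d[0])),"knuckle z",P[2]-np.sqrt(95**2-h*h))
for n,c in(("s",s),("t",t)):
  o,_=ray(c,(0,0)); print(n,o,16*c["K"][0,0]/np.linalg.norm(o-P))
# predicted head at park
for P in((571,350,115),(571,350,182)): print(proj(s,P),proj(t,P))
E
```

```text
[490.71417695 -13.13470464 121.0419928 ] 0.4766366706904756
lean 30.94982566558129 az -167.42785613361335 knuckle z 39.568283314281516
[492.14419669 -12.99121054 117.35912653] 0.06323937773574902
lean 29.951702703689097 az -167.22102695709336 knuckle z 35.046702433449
[491.14365056 -13.19764249 119.73798404] 0.2617616214717614
lean 30.665274119199395 az -167.24466877809942 knuckle z 38.0226373562559
s [ -27.97738401 -619.63766402  979.79387829] 6.2960972495661105
t [ 345.77561278  111.56868843 1224.95444663] 5.731366359473832
[217.51522039 150.34021981] [171.01581331 175.91197479]
[216.07293108 132.36363184] [165.87070574 170.74158518]
```

```bash
python3 - <<'E'
from fit import *
s,t=pickle.load(open("c0.pkl","rb"))
for a,b in(((200.8,172.5),(192,210.8)),((205.8,165),(187,203.3)),((215,157.5),(176.3,184.2))):
  P,e=tri(s,a,t,b); print(P,e, P-[571,350,115], np.degrees(np.arctan2(P[1]-350,P[0]-571)))
# jaw top corners in top view crop px -> z=182
for u in((440,100),(500,70),(548,150),(480,195)):
  print(onz(t,((u[0]-360)/6+145-.4,u[1]/6+150-.4),182)-[571,350,0])
s2=s["color"]
cv2.imwrite("pics/handle.png",np.hstack([cv2.resize(s["color"][145:185,190:230],None,fx=10,fy=10,interpolation=cv2.INTER_CUBIC),cv2.resize(t["color"][155:215,150:210],(400,400),interpolation=cv2.INTER_CUBIC)]))
E
```

```text
[471.37690226 286.0858162  120.77927406] 4.120464682876254 [-99.62309774 -63.9141838    5.77927406] -147.31739716708853
[493.61081527 298.08040466 129.16136541] 2.2826516911168078 [-77.38918473 -51.91959534  14.16136541] -146.14275258036622
[549.95142018 335.20924436 106.36637802] 1.5180073283641846 [-21.04857982 -14.79075564  -8.63362198] -144.90443520545213
[ 11.55688904  21.6796398  182.        ]
[ 25.87912431  -3.86439748 182.        ]
[ -9.71377653 -27.12406794 182.        ]
[-30.66490344   1.42716981 182.        ]
```

View pics/handle.png

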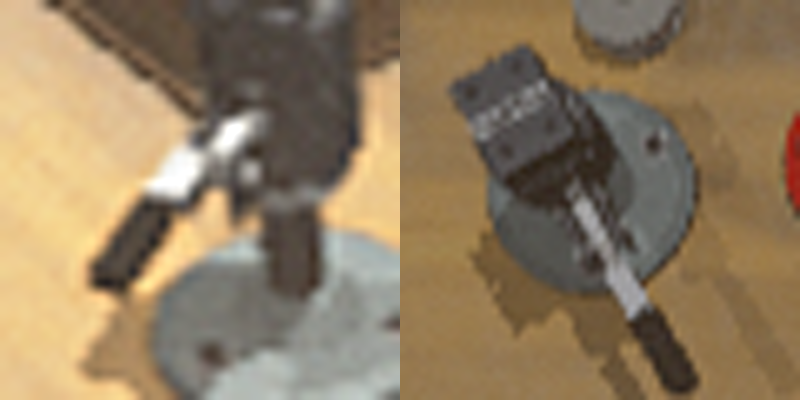

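```bash
python3 - <<'E'
from fit import *
s,t=pickle.load(open("c0.pkl","rb"))
print("glue",onz(t,(299,261),100),tri(s,(230,259),t,(300.5,257)))
print("jar",onz(t,(254.5,212),78),onz(s,(241.5,215),78))
print("tin",onz(t,(334,201.5),24)); print("turq",onz(t,(389,231),110)); print("spool",onz(t,(184,155),30)); print("red",onz(t,(221,171),115),"brown",onz(t,(214,246),100))
M=R.from_quat(np.roll(observe()["tcp_rot"],-1)).as_matrix(); print(M.round(3))
o=observe(); print(o["q"])
E
```

```text
glue [344.27300148 -13.26009765 100.        ] (array([355.2906053 , -16.48756938, 108.04471424]), np.float64(0.29777797154643015))
jar [479.21340862 112.73393822  78.        ] [483.18999907 110.08602288  78.        ]
tin [ 523.54647182 -126.10486873   24.        ]
turq [ 432.58979049 -259.53468759  110.        ]
spool [654.45276244 332.64286037  30.        ]
red [588.85556481 210.23101352 115.        ] brown [379.20741253 222.44545421 100.        ]
[[ 0.382 -0.001 -0.924]
 [ 0.924 -0.001  0.382]
 [-0.001 -1.     0.   ]]
[ 1.02852720e+00  2.07157419e-01  1.54242927e+00 -1.09293418e-05
  1.39350788e+00 -1.50517240e-01]
```

```bash
cat >> h.py <<'E'
def st():
    o=observe(); return o,np.array(o["ee_pos"]),R.from_quat(np.roll(o["tcp_rot"],-1)).as_matrix()
def Rt(zax,xaz=None,xvec=None):
    "tool rotation with tool y = -zax, x closest to xvec"
    y=-np.asarray(zax,float); y/=np.linalg.norm(y)
    x=np.array([np.cos(np.radians(xaz)),np.sin(np.radians(xaz)),0]) if xvec is None else np.asarray(xvec,float)
    x=x-y*(x@y); x/=np.linalg.norm(x); return np.c_[x,y,np.cross(x,y)]
def delta(P,Rg):
    o,p,M=st(); r=R.from_matrix(M.T@Rg).as_rotvec(degrees=True); d=M.T@(np.asarray(P)-p)
    print("t",round(o["time_s"],2),"rot",r.round(1),"shift",d.round(1),"F",np.round(o["contact_force"],1),"tau",np.round(o["torque"],2),"gap",round(o["finger_gap"],1),"q",o["q"].round(2))
E
python3 -c "
from h import *
delta([482,293,200],Rt([0,0,1],-58))"
```

```text
t 0.2 rot [ 1.000e-01  1.256e+02 -1.000e-01] shift [-119.6   30.6 -333.7] F [-0.1 -0.1  0.8] tau [-0.03 -0.01 -0.04] gap 85.4 q [ 1.03  0.21  1.54 -0.    1.39 -0.15]
```

Request:
step_arm([
  [[0,60,0,-60,10,-160,0],[0,125.5,0,-119.6,30.6,-333.7,0.3],[0,125.5,0,-119.6,30.6,-333.7,0.3],[0,125.5,0,-119.6,30.6,-333.7,0.3],[0,125.5,0,-119.6,30.6,-333.7,0.3],[0,125.5,0,-119.6,30.6,-333.7,0.3],[0,125.5,0,-119.6,30.6,-333.7,0.3],[0,125.5,0,-119.6,30.6,-333.7,0.3],[0,125.5,0,-119.6,30.6,-333.7,0.3],[0,125.5,0,-119.6,30.6,-333.7,0.3],[0,125.5,0,-119.6,30.6,-333.7,0.3],[0,125.5,0,-119.6,30.6,-333.7,0.3]],
], newtons=25)

```text
time_s: 1.4
ee_pos: [481.9, 292.8, 199.7]
tcp_rot: [-0.672, 0.673, -0.218, 0.218]
contact_force: [0.1, 0.4, -0.5]
finger_gap: 59.5
```

```bash
python3 -c "
from h import *
delta([482,293,145],Rt([0,0,1],-58))
t=cam('top');s=cam('scene');pickle.dump((s,t),open('c1.pkl','wb'))
cv2.imwrite('pics/a1.png',np.hstack([cv2.resize(s['color'][80:200,150:270],(400,400),interpolation=cv2.INTER_CUBIC),cv2.resize(t['color'][140:240,130:230],(400,400),interpolation=cv2.INTER_CUBIC)]))
delta([482,293,145],Rt([0,0,1],-58))"
```

```text
t 1.4 rot [ 0.1 22.   0. ] shift [-0.1 54.7  0.3] F [ 0.1  0.4 -0.5] tau [-0.05  0.01 -0.05] gap 59.5 q [ 0.39  0.21  1.6  -0.    1.33  1.02]
t 1.5 rot [ 0.1 22.4  0. ] shift [ 0.  54.7  0.2] F [-0.  -0.7 -0.6] tau [-0.01  0.03  0.02] gap 59.7 q [ 0.39  0.21  1.6  -0.    1.33  1.01]
```

View pics/a1.png

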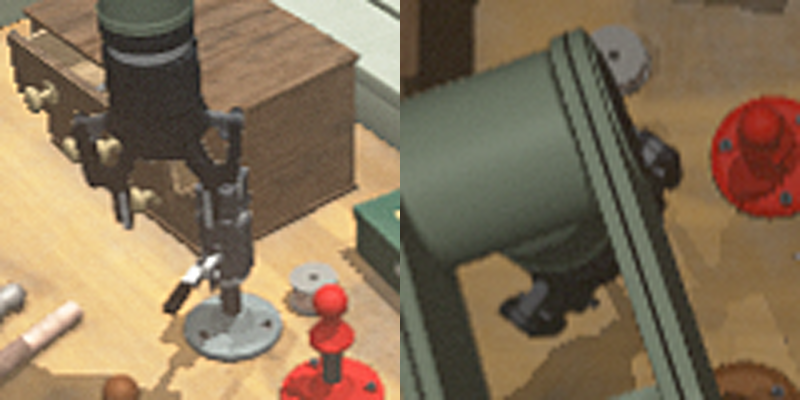

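Request:
step_arm([
  [[0,8,0,0,10,0,0.5],[0,16,0,0,20,0,0.5],[0,22.4,0,0,30,0,0.5],[0,22.4,0,0,50,0,0.5],[0,22.4,0,0,70,0,0.5],[0,22.4,0,0,85,0,0.5],[0,22.4,0,0,92,0,0.5],[0,22.4,0,0,92,0,0.5]],
])

```text
time_s: 2.3
ee_pos: [480.9, 292.4, 106.5]
tcp_rot: [-0.617, 0.62, -0.343, 0.342]
contact_force: [-0.2, 0.3, 0.2]
finger_gap: 42.5
```

```bash
python3 -c "
from h import *
s=cam('scene')
cv2.imwrite('pics/a2.png',np.hstack([cv2.resize(s['color'][100:200,170:270],(600,600),interpolation=cv2.INTER_CUBIC)]))
delta([482,293,107],Rt([0,0,1],-58))"
```

```text
t 2.35 rot [0.1 0.1 0. ] shift [-0.1  0.6  0.3] F [ 0.2  0.4 -0.1] tau [-0.03 -0.04 -0.01] gap 42.3 q [ 0.39  0.32  1.68 -0.    1.15  1.4 ]
```

View pics/a2.png

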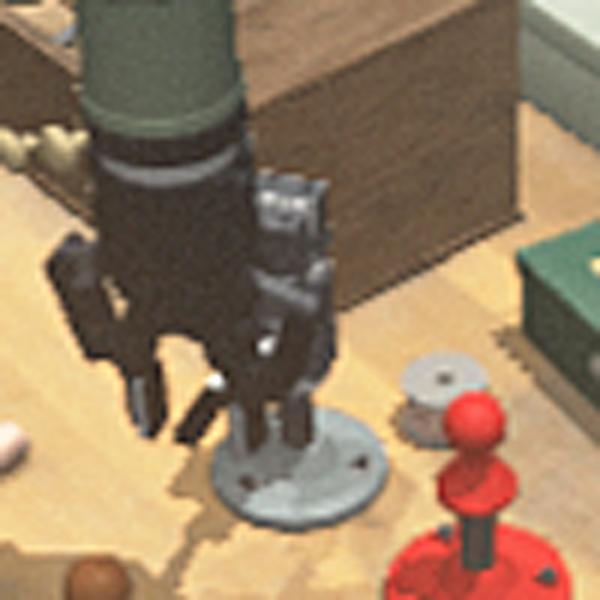

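Request:
step_arm([
  [[0,0,0,0,0,0,1],[0,0,0,0,0,0,1],[0,0,0,0,0,0,1],[0,0,0,0,0,0,1],[0,0,0,0,0,0,1],[0,0,0,0,0,0,1]],
], newtons=25)

```text
time_s: 2.95
ee_pos: [482.3, 293.1, 108.1]
tcp_rot: [-0.618, 0.619, -0.342, 0.342]
contact_force: [0.4, 1.6, 1.2]
finger_gap: 13.4
```

```bash
python3 -c "
from h import *
delta([482,293,107],Rt([0,0,1],-58))"
```

```text
t 2.95 rot [0.  0.1 0. ] shift [-0.1  1.1 -0.3] F [0.4 1.6 1.2] tau [ 0.2  -0.16  0.01] gap 13.4 q [ 0.39  0.32  1.68 -0.    1.15  1.4 ]
```

Request:
step_arm([
  [[0,0,0,0,-4.9,1.6,1],[0,0,0,0,-9.8,3.7,1],[0,0,0,0,-14.4,6.1,1],[0,0,0,0,-18.9,9,1],[0,0,0,0,-23,12.2,1],[0,0,0,0,-26.9,15.8,1],[0,0,0,0,-26.9,15.8,1]],
])

```text
time_s: 3.65
ee_pos: [494.1, 300.7, 134.8]
tcp_rot: [-0.617, 0.621, -0.343, 0.341]
contact_force: [-4.9, -2.7, -3.4]
finger_gap: 13.2
```

```bash
python3 -c "
from h import *
delta([482,293,107],Rt([0,0,1],-58))
s=cam('scene')
cv2.imwrite('pics/a3.png',np.hstack([cv2.resize(s['color'][100:200,170:270],(600,600),interpolation=cv2.INTER_CUBIC)]))
"
```

```text
t 3.65 rot [0.3 0.1 0. ] shift [  0.1  27.8 -14.2] F [-4.9 -2.7 -3.4] tau [-0.48  0.92  0.01] gap 13.2 q [ 0.4   0.31  1.62 -0.    1.21  1.41]
```

View pics/a3.png

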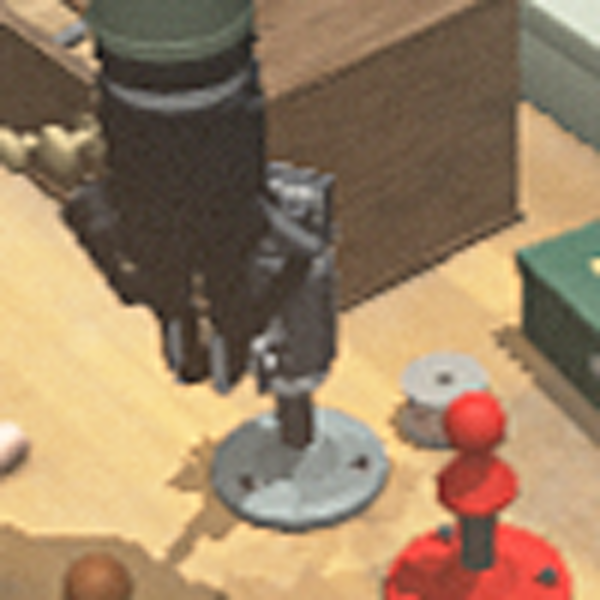

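Request:
step_arm([
  [[0,0,0,0,-3.5,4,1],[0,0,0,0,-6.7,8.1,1],[0,0,0,0,-9.4,12.5,1],[0,0,0,0,-11.8,17.2,1],[0,0,0,0,-13.5,21,1],[0,0,0,0,-14.5,24,1],[0,0,0,0,-15,26.5,1],[0,0,0,0,-15,26.5,1]],
])

```text
time_s: 4.5
ee_pos: [516.2, 314.7, 150.7]
tcp_rot: [-0.616, 0.621, -0.343, 0.341]
contact_force: [-5.7, -2.9, 0.3]
finger_gap: 13.1
```

```bash
python3 -c "
from h import *
delta([482,293,107],Rt([0,0,1],-58))
s=cam('scene')
cv2.imwrite('pics/a4.png',np.hstack([cv2.resize(s['color'][100:200,170:270],(600,600),interpolation=cv2.INTER_CUBIC)]))
"
```

```text
t 4.5 rot [0.4 0.1 0. ] shift [  0.2  44.  -40.1] F [-5.7 -2.9  0.3] tau [-0.53  1.18  0.05] gap 13.1 q [ 0.41  0.35  1.54 -0.    1.26  1.42]
```

View pics/a4.png

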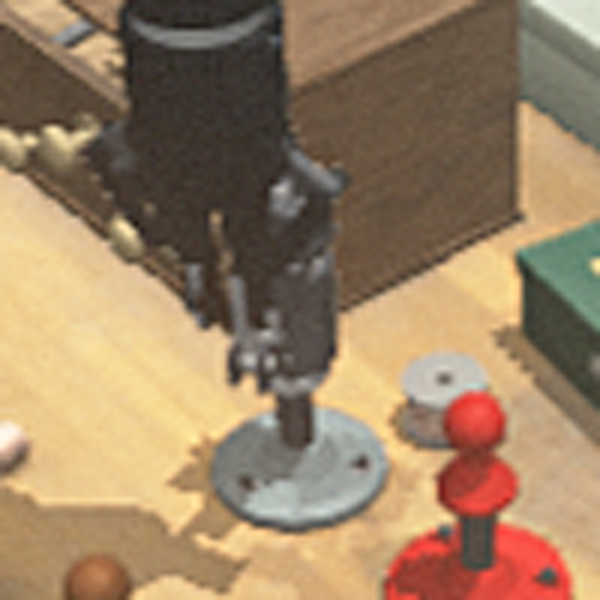

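Request:
step_arm([
  [[0,0,0,0,0,3,1],[0,0,0,0,0,4,1],[0,0,0,0,0,4,1],[0,0,0,0,0,4,0.5],[0,0,0,0,0,2,0.4],[0,0,0,0,0,2,0.4],[0,0,0,0,-40,0,0.4],[0,0,0,0,-85,0,0.2],[0,0,0,0,-100,0,0.2]],
])

```text
time_s: 5.45
ee_pos: [520.1, 316.6, 257.4]
tcp_rot: [0.62, -0.618, 0.341, -0.344]
contact_force: [1.3, 0.8, 1.7]
finger_gap: 68.4
```

```bash
python3 -c "
from h import *
delta([571,350,148],Rt([0,0,1],-58))
s=cam('scene');t=cam('top');pickle.dump((s,t),open('c2.pkl','wb'))
cv2.imwrite('pics/a5.png',np.hstack([cv2.resize(s['color'][100:200,170:270],(400,400),interpolation=cv2.INTER_CUBIC),cv2.resize(t['color'][140:240,130:230],(400,400),interpolation=cv2.INTER_CUBIC)]))
"
```

```text
t 5.45 rot [-0.3  0.1  0.1] shift [ -1.5 109.7  60.4] F [1.3 0.8 1.7] tau [-0.03 -0.02  0.02] gap 68.4 q [ 0.41  0.26  1.43 -0.    1.45  1.42]
```

View pics/a5.png

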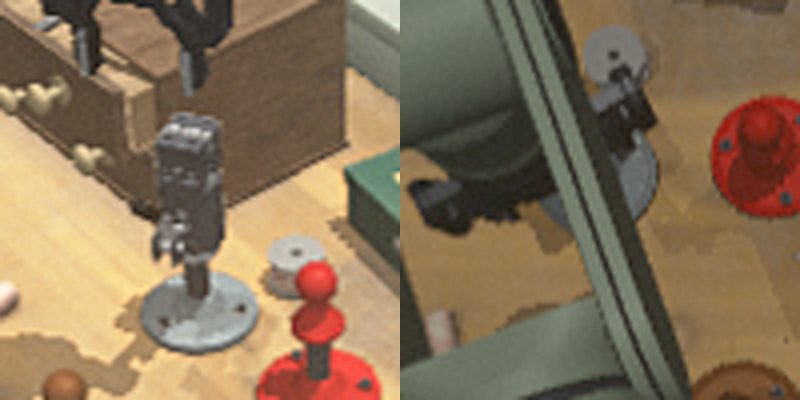

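```bash
python3 -c "
from h import *
s,t=pickle.load(open('c2.pkl','rb'))
cv2.imwrite('pics/a6.png',cv2.convertScaleAbs(cv2.resize(s['color'][122:182,190:240],(600,720)[::1],interpolation=cv2.INTER_CUBIC)[:600],alpha=1.8,beta=20))
h=np.array([np.cos(np.radians(-148)),np.sin(np.radians(-148)),0])
for x,z in((47,-6),(54,35),(65,51),(76,68),(22,67)):
  print(x,z,((proj(s,np.array([571,350,115])+h*x+[0,0,z])-[190,122])*12).round())
"
```

```text
47 -6 [257. 467.]
54 35 [233. 353.]
65 51 [210. 326.]
76 68 [185. 296.]
22 67 [277. 174.]
```

View pics/a6.png

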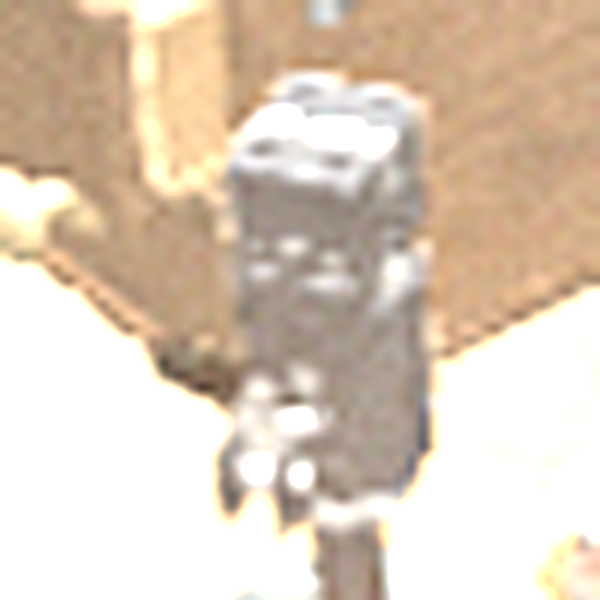

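```bash
python3 -c "
from h import *
s,t=pickle.load(open('c2.pkl','rb'))
h=np.array([np.cos(np.radians(-148)),np.sin(np.radians(-148)),0])
for th in(.4,.5,.6,.7,.8,.9,1.):
  r=[]
  for a,b in((78,16),(38,16),(20,8)):
    x=47+a*np.cos(th)-b*np.sin(th); z=-6+a*np.sin(th)+b*np.cos(th)
    r.append(((proj(s,np.array([571,350,115])+h*x+[0,0,z])-[190,122])*12).round())
  print(th,*r)
cv2.imwrite('pics/a7.png',cv2.resize(s['color'][122:172,190:240],(600,600),interpolation=cv2.INTER_NEAREST))
"
```

```text
0.4 [131. 481.] [200. 442.] [227. 455.]
0.5 [137. 449.] [205. 426.] [230. 447.]
0.6 [144. 416.] [209. 410.] [232. 439.]
0.7 [153. 384.] [215. 395.] [235. 431.]
0.8 [163. 352.] [221. 380.] [238. 423.]
0.9 [174. 323.] [227. 367.] [241. 416.]
1.0 [185. 294.] [233. 354.] [244. 410.]
```

View pics/a7.png

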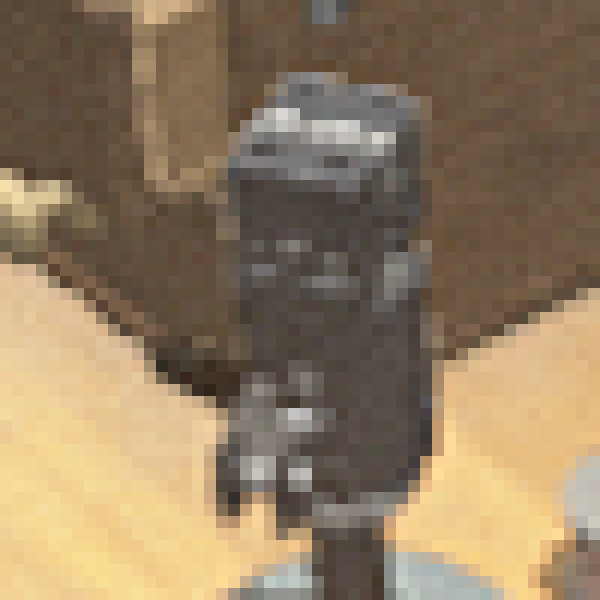

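Request:
step_arm([
  [[0,0,0,-1.5,0,-30,1],[0,0,0,-1.5,0,-60,1],[0,0,0,-1.5,20,-60,1],[0,0,0,-1.5,65,-60,1],[0,0,0,-1.5,107,-60,1],[0,0,0,-1.5,107,-60,1],[0,0,0,-1.5,107,-50,1],[0,0,0,-1.5,107,-44,1],[0,0,0,-1.5,107,-38,1],[0,0,0,-1.5,107,-34,1],[0,0,0,-1.5,107,-31,1],[0,0,0,-1.5,107,-31,1]],
])

```text
time_s: 6.75
ee_pos: [493.7, 301.6, 149.2]
tcp_rot: [0.62, -0.618, 0.341, -0.344]
contact_force: [-0.5, 0.1, -0.5]
finger_gap: -0.1
```

```bash
python3 -c "
from h import *
delta([571,350,148],Rt([0,0,1],-58))
s=cam('scene')
cv2.imwrite('pics/a8.png',cv2.resize(s['color'][112:172,190:250],(600,600),interpolation=cv2.INTER_CUBIC))
"
```

```text
t 6.75 rot [-0.3  0.1  0.1] shift [ 0.   1.6 91.2] F [-0.5  0.1 -0.5] tau [-0.02 -0.05  0.  ] gap -0.1 q [ 0.4   0.29  1.62 -0.    1.23  1.41]
```

View pics/a8.png

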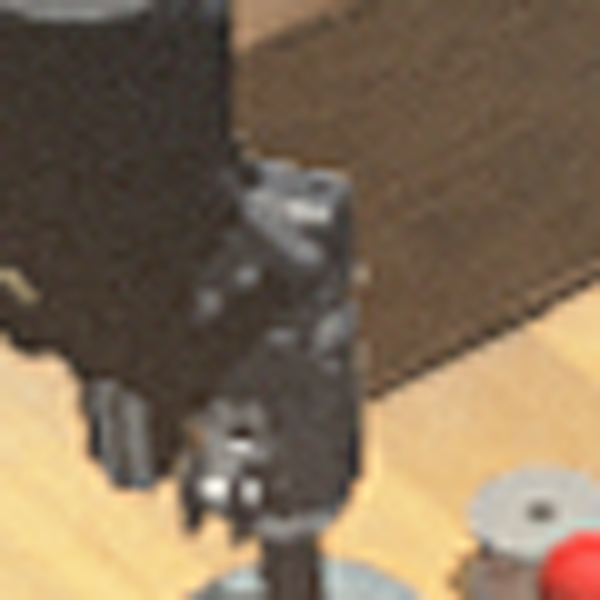

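Request:
step_arm([
  [[0,0,0,0,0,2,1],[0,0,0,0,0,4,1],[0,0,0,0,0,6,1],[0,0,0,0,0,6,1]],
])

```text
time_s: 7.2
ee_pos: [498.4, 304.6, 148.9]
tcp_rot: [0.62, -0.618, 0.341, -0.343]
contact_force: [-2.6, -1.5, 3.3]
finger_gap: -0.0
```

```bash
python3 -c "
from h import *
delta([571,350,148],Rt([0,0,1],-58))
s=cam('scene')
cv2.imwrite('pics/a9.png',cv2.resize(s['color'][112:172,190:250],(600,600),interpolation=cv2.INTER_CUBIC))
"
```

```text
t 7.2 rot [-0.2  0.1  0.1] shift [ 0.1  1.2 85.6] F [-2.6 -1.5  3.3] tau [-0.24  0.35  0.05] gap -0.0 q [ 0.4   0.3   1.6  -0.    1.23  1.41]
```

View pics/a9.png

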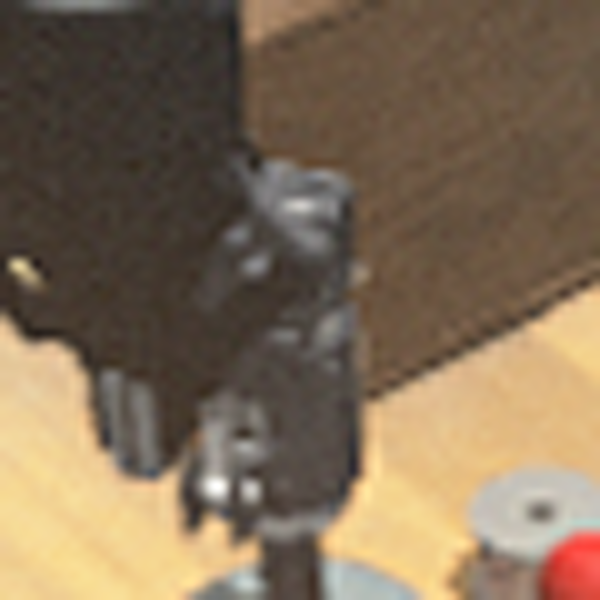

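Contact has begun (3 N); keep pushing gently.

Request:
step_arm([
  [[0,0,0,0,0,2,1],[0,0,0,0,0,4,1],[0,0,0,0,0,6,1],[0,0,0,0,0,6,1]],
])

```text
time_s: 7.65
ee_pos: [499.5, 305.5, 149.0]
tcp_rot: [-0.616, 0.621, -0.343, 0.341]
contact_force: [-14.5, -10.1, 12.4]
finger_gap: -0.0
```

```bash
python3 -c "
from h import *
delta([571,350,148],Rt([0,0,1],-58))
s=cam('scene')
cv2.imwrite('pics/a10.png',cv2.resize(s['color'][112:172,190:250],(600,600),interpolation=cv2.INTER_CUBIC))
"
```

```text
t 7.65 rot [0.4 0.1 0.1] shift [ 0.3  0.4 84.3] F [-14.5 -10.1  12.4] tau [-1.27  1.93  0.02] gap -0.0 q [ 0.4   0.31  1.59 -0.    1.25  1.41]
```

View pics/a10.png

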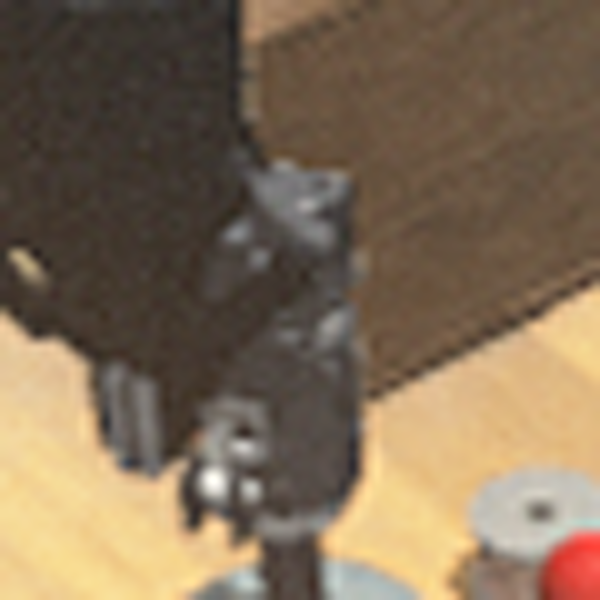

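Request:
step_arm([
  [[0,0,0,0,0,-15,1],[0,0,0,0,0,-35,1],[0,0,0,0,-30,-35,0.5],[0,0,0,0,-80,-35,0.2],[0,0,0,0,-110,-35,0.2],[0,0,0,0,-110,-35,0.2]],
])

```text
time_s: 8.3
ee_pos: [474.6, 289.3, 266.0]
tcp_rot: [0.62, -0.617, 0.34, -0.345]
contact_force: [0.3, 0.9, 0.1]
finger_gap: 58.2
```

```bash
python3 -c "
from h import *
delta([571,350,240],Rt([0,0,1],-58))
s=cam('scene');t=cam('top')
pickle.dump((s,t),open('c3.pkl','wb'))
cv2.imwrite('pics/a11.png',np.hstack([cv2.resize(s['color'][122:172,190:240],(400,400),interpolation=cv2.INTER_NEAREST),cv2.resize(t['color'][140:220,130:210],(400,400),interpolation=cv2.INTER_NEAREST)]))
"
```

```text
t 8.3 rot [-0.4  0.1  0.2] shift [ -0.2  26.8 113.8] F [0.3 0.9 0.1] tau [ 0.04 -0.02  0.04] gap 58.2 q [ 0.39  0.14  1.55 -0.    1.45  1.4 ]
```

View pics/a11.png

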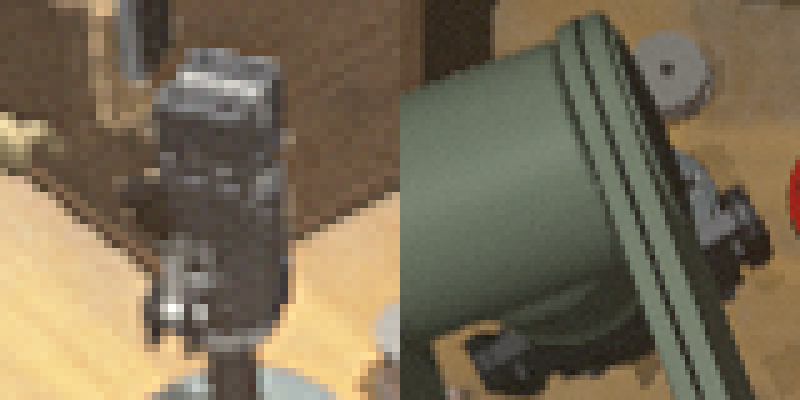

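Request:
step_arm([
  [[0,0,0,0,0,40,0.15],[0,0,0,0,0,85,0.15],[0,0,0,0,10,113.8,0.15],[0,0,0,0,26,113.8,0.15],[0,0,0,0,60,113.8,0.15],[0,0,0,0,95,113.8,0.15],[0,0,0,0,119,113.8,0.15],[0,0,0,0,119,113.8,0.15]],
])

```text
time_s: 9.2
ee_pos: [562.2, 345.5, 132.9]
tcp_rot: [-0.613, 0.624, -0.345, 0.339]
contact_force: [-0.6, -0.3, -0.0]
finger_gap: 72.5
```

```bash
python3 -c "
from h import *
delta([571,350,147],Rt([0,0,1],-58))
s=cam('scene')
cv2.imwrite('pics/a12.png',cv2.resize(s['color'][102:182,180:260],(600,600),interpolation=cv2.INTER_CUBIC))
"
```

```text
t 9.2 rot [1.  0.1 0. ] shift [  0.9 -14.2   9.6] F [-0.6 -0.3 -0. ] tau [ 0.04 -0.02 -0.  ] gap 72.5 q [ 0.42  0.48  1.39 -0.    1.29  1.43]
```

View pics/a12.png

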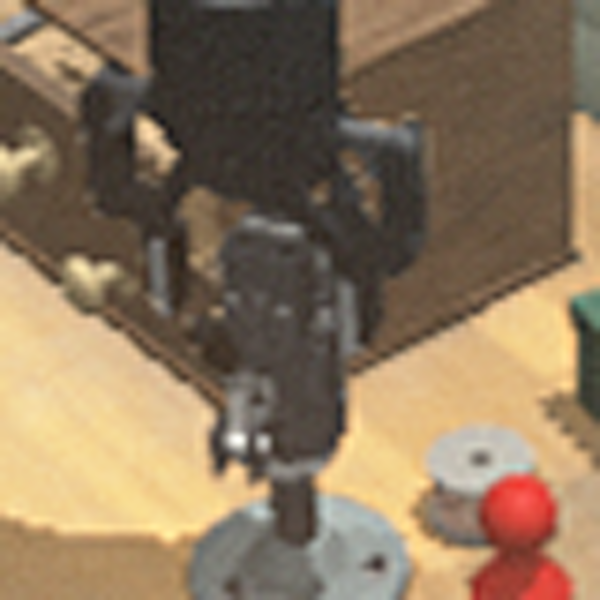

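Request:
step_arm([
  [[1,0,0,0.9,-14.2,5,0.15],[1,0,0,0.9,-14.2,9.6,0.15],[1,0,0,0.9,-14.2,9.6,0.15],[1,0,0,0.9,-14.2,9.6,0.15]],
])

```text
time_s: 9.65
ee_pos: [574.0, 351.4, 152.2]
tcp_rot: [0.621, -0.617, 0.34, -0.344]
contact_force: [-0.3, -0.3, -0.1]
finger_gap: 72.6
```

```bash
python3 -c "
from h import *
delta([571,350,147],Rt([0,0,1],-58))
"
```

```text
t 9.65 rot [-0.5  0.1  0.1] shift [-0.4  5.2 -3.3] F [-0.3 -0.3 -0.1] tau [-0.03  0.   -0.08] gap 72.6 q [ 0.42  0.47  1.36 -0.    1.3   1.43]
```

Request:
step_arm([
  [[0,0,0,-0.4,5.2,-3.3,0.15],[-0.4,0,0,-0.4,5.2,-3.3,0.15],[-0.4,0,0,-0.4,5.2,-3.3,0.15]],
])

```text
time_s: 9.95
ee_pos: [570.7, 349.8, 146.5]
tcp_rot: [-0.619, 0.619, -0.342, 0.342]
contact_force: [-0.1, 0.1, 0.0]
finger_gap: 72.2
```

```bash
python3 -c "
from h import *
delta([571,350,147],Rt([0,0,1],-58))
"
```

```text
t 9.95 rot [0.  0.1 0.1] shift [ 0.1 -0.5  0.4] F [-0.1  0.1  0. ] tau [ 0.02 -0.01 -0.04] gap 72.2 q [ 0.42  0.47  1.37 -0.    1.3   1.43]
```

Request:
step_arm([
  [[0,0,0,0,0,0,0.5],[0,0,0,0,0,0,0.7],[0,0,0,0,0,0,1],[0,0,0,0,0,0,1],[0,0,0,0,0,0,1],[0,0,0,0,0,0,1],[0,0,0,0,0,0,1]],
], newtons=80)

```text
time_s: 10.65
ee_pos: [570.8, 349.6, 146.7]
tcp_rot: [-0.619, 0.619, -0.342, 0.343]
contact_force: [-0.6, -2.0, 2.0]
finger_gap: 34.9
```

```bash
python3 -c "
from h import *
delta([571,350,147],Rt([0,0,1],-58))
s=cam('scene')
cv2.imwrite('pics/a13.png',cv2.resize(s['color'][102:182,180:260],(600,600),interpolation=cv2.INTER_CUBIC))
"
```

```text
t 10.65 rot [0.  0.1 0.1] shift [-0.3 -0.3  0.3] F [-0.6 -2.   2. ] tau [-0.39  0.07  0.05] gap 34.9 q [ 0.42  0.47  1.37 -0.    1.3   1.43]
```

View pics/a13.png

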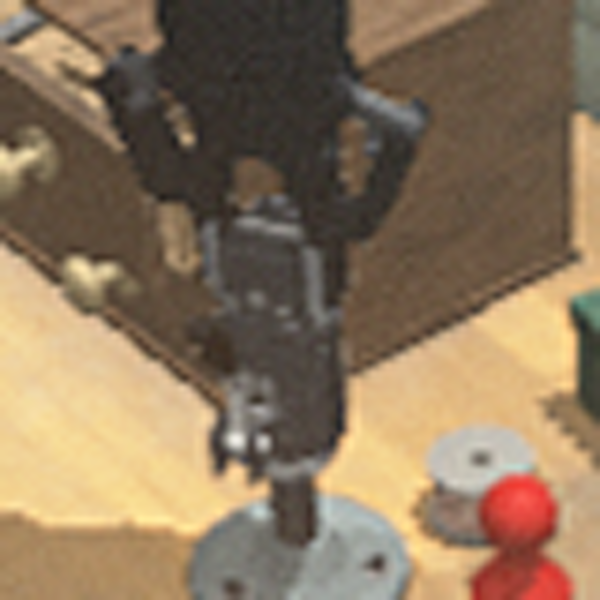

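Request:
step_arm([
  [[0,0,0,0,-3,0,1],[0,0,0,0,-8,0,1],[0,0,0,0,-16,0,1],[0,0,0,0,-28,0,1],[0,0,0,0,-45,0,1],[0,0,0,0,-65,0,1],[0,0,0,0,-85,0,1],[0,0,0,0,-105,0,1],[0,0,0,0,-110,0,1],[0,0,0,0,-110,0,1]],
], newtons=100)

```text
time_s: 11.7
ee_pos: [571.5, 350.2, 258.7]
tcp_rot: [0.62, -0.618, 0.341, -0.343]
contact_force: [0.8, -0.4, -4.3]
finger_gap: 34.3
```

```bash
python3 -c "
from h import *
delta([571,350,257],Rt([0,0,1],-58))
s=cam('scene');t=cam('top')
pickle.dump((s,t),open('c4.pkl','wb'))
cv2.imwrite('pics/a14.png',np.hstack([cv2.resize(s['color'][82:182,170:270],(400,400),interpolation=cv2.INTER_CUBIC),cv2.resize(t['color'][130:230,130:230],(400,400),interpolation=cv2.INTER_NEAREST)]))
"
```

```text
t 11.7 rot [-0.2  0.1  0.1] shift [-0.   1.7 -0.5] F [ 0.8 -0.4 -4.3] tau [ 0.03 -0.02  0.02] gap 34.3 q [ 0.42  0.39  1.25 -0.    1.5   1.43]
```

View pics/a14.png

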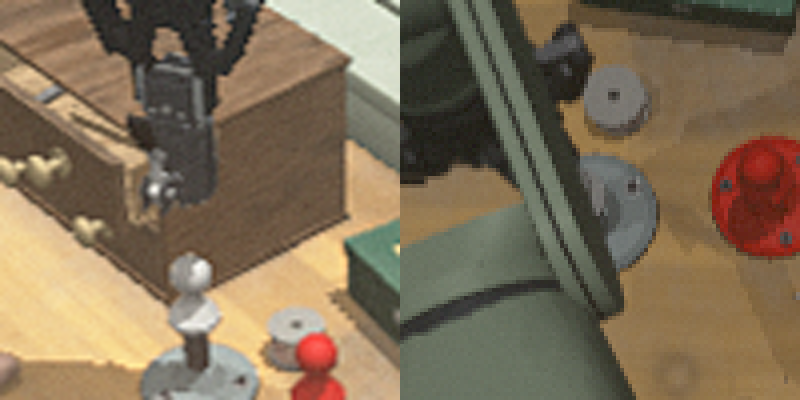

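```bash
python3 - <<'E'
from fit import *
s,t=pickle.load(open("c4.pkl","rb"))
q=mask(s,(250,210,60,60)); a=q[(q[:,0]<276)&(q[:,1]<231)]; print(circ(a,6.2)[0],circ(a)[0])
w=mask(t,(265,170,60,60)); b=w[(w[:,0]>297)&(w[:,1]>205)]; print(circ(b,5.6)[0],circ(b)[0])
qp=mask(s,(195,140,60,60),60); ap=qp[(qp[:,1]<152)&(qp[:,0]<225)]; print("park",circ(ap,6.2)[0],circ(ap)[0])
P,e=tri(s,circ(a,6.2)[0][:2],t,circ(b,5.6)[0][:2]); print(P,e)
B=np.array([491,-13.1,120.]);F=np.array([538.4,-2.5]);h=np.hypot(*(B[:2]-F));
ax=np.r_[B[:2]-F,np.sqrt(95**2-h*h)]/95;print(ax,np.degrees(np.arccos(ax[2])))
out=[]
for c,(x,y) in((s,(250,210)),(t,(265,170))):
  im=cv2.resize(c["color"][y:y+50,x:x+50],(400,400),interpolation=cv2.INTER_CUBIC)
  side=None
  o,_=ray(c,(0,0)); v=B-o; n=np.cross(v,ax); n/=np.linalg.norm(n)
  for d in(0,-20,-38,-70):
    for r,col in((0,(0,0,255)),)+(((21,(255,0,0)),(-21,(255,0,0))) if d==-38 else ((16,(0,255,0)),(-16,(0,255,0))) if d==0 else ()):
      u=(proj(c,B+ax*d+n*r)-[x,y]+.5)*8-.5; cv2.circle(im,tuple(int(k) for k in u.round()),3,col,-1)
  out.append(im)
cv2.imwrite("pics/w1.png",np.hstack(out))
E
```

```text
[272.52051765 229.13767229   6.2       ] [272.38663958 228.96137505   6.02189959]
[300.03407146 206.9808953    5.6       ] [300.19792809 207.1800107    5.39261942]
park [217.12947083 151.67924972   6.2       ] [217.12791071 150.46419817   5.26905046]
[491.30391571 -12.90500299 120.03173257] 0.5554285346947028
[-0.49894737 -0.11157895  0.85941937] 30.74854727731593
```

View pics/w1.png

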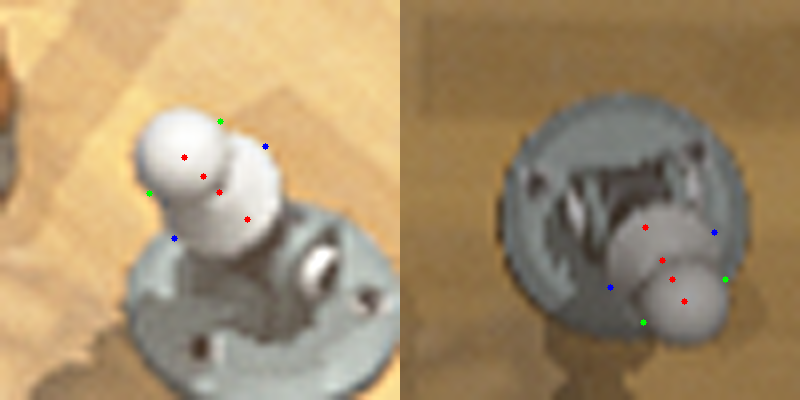

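```bash
cat >> h.py <<'E'
B=np.array([491.2,-13.,120.]); AX=np.array([-.503,-.112,.857]); AX/=np.linalg.norm(AX)
RW=Rt(AX,xvec=[-AX[0],-AX[1],0]); L=31.7
def tcp_for(d,off=(0,0)): return B+AX*(d+L)+RW[:,0]*off[0]+RW[:,2]*off[1]
E
python3 -c "
from h import *
print(tcp_for(60),RW.round(2))
delta(tcp_for(120),RW)
delta((tcp_for(120)+[571,350,280])/2+[0,0,10],RW)"
```

```text
[445.07494613 -23.27038973 198.58682141] [[ 0.84  0.5  -0.22]
 [ 0.19  0.11  0.98]
 [ 0.52 -0.86 -0.  ]]
t 11.8 rot [ 19.2 -68.6 -27. ] shift [ 238.9    6.6 -333.3] F [-0.8 -0.5 -5.4] tau [-0.01  0.02 -0.01] gap 34.6 q [ 0.42  0.39  1.26 -0.    1.5   1.43]
t 11.8 rot [ 19.2 -68.6 -27. ] shift [ 119.5  -18.9 -166.2] F [-0.8 -0.5 -5.4] tau [-0.01  0.02 -0.01] gap 34.6 q [ 0.42  0.39  1.26 -0.    1.5   1.43]
```

Request:
step_arm([
  [[1.7,-6.2,-2.5,10,-10,-14,1],[3.5,-12.5,-4.9,30,-17,-42,1],[5.2,-18.7,-7.4,55,-20,-76,1],[7,-25,-9.8,80,-20,-111,1],[8.7,-31.2,-12.3,105,-20,-146,1],[10.5,-37.4,-14.7,130,-19,-181,1],[12.2,-43.7,-17.2,155,-17,-216,1],[14,-49.9,-19.6,180,-14,-251,1],[15.7,-56.1,-22.1,204,-8,-285,1],[17.5,-62.4,-24.5,225,0,-314,1],[19.2,-68.6,-27,236,5,-329,1],[19.2,-68.6,-27,238.9,6.6,-333.3,1]],
])

```text
time_s: 13.0
ee_pos: [416.3, -20.7, 249.4]
tcp_rot: [0.705, -0.659, -0.233, -0.12]
contact_force: [-0.6, -0.1, -5.7]
finger_gap: 34.6
```

Request:
step_arm([
  [[0,0,0,0,0,0,1],[0,0,0,0,0,0,1],[0,0,0,0,0,0,1]],
])

```text
time_s: 13.3
ee_pos: [416.1, -19.9, 249.0]
tcp_rot: [0.705, -0.659, -0.233, -0.12]
contact_force: [0.5, 0.4, -4.9]
finger_gap: 34.3
```

```bash
python3 -c "
from h import *
delta(tcp_for(65),RW)
s=cam('scene');t=cam('top')
pickle.dump((s,t),open('c5.pkl','wb'))
cv2.imwrite('pics/a15.png',np.hstack([cv2.resize(s['color'][160:280,200:320],(400,400),interpolation=cv2.INTER_CUBIC),cv2.resize(t['color'][150:270,240:360],(400,400),interpolation=cv2.INTER_CUBIC)]))
"
```

```text
t 13.3 rot [ 0.2 -3.1 -1.9] shift [-0.1 52.4 -9.5] F [ 0.5  0.4 -4.9] tau [-0.14  0.63 -0.01] gap 34.3 q [-0.52 -0.53  2.21  0.37  1.09 -0.8 ]
```

View pics/a15.png

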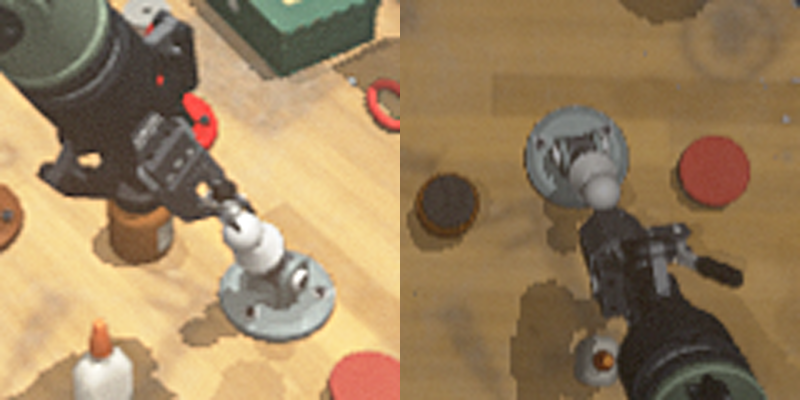

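Request:
step_arm([
  [[0.2,-1.5,-1,0,5,-5,1],[0.2,-3.1,-1.9,0,15,-9.5,1],[0.2,-3.1,-1.9,0,30,-9.5,1],[0.2,-3.1,-1.9,0,45,-9.5,1],[0.2,-3.1,-1.9,0,57,-9.5,1],[0.2,-3.1,-1.9,0,59,-9.5,1],[0.2,-3.1,-1.9,0,59,-9.5,1],[0.2,-3.1,-1.9,0,59,-9.5,1]],
])

```text
time_s: 14.2
ee_pos: [446.8, -22.5, 198.6]
tcp_rot: [0.697, -0.657, -0.264, -0.113]
contact_force: [-0.5, -0.2, -5.4]
finger_gap: 34.5
```

```bash
cat > ov.py <<'E'
from h import *
import sys
def ov(fn,k=8):
    s=cam('scene');t=cam('top'); o,p,M=st()
    out=[]
    for c,(x,y) in((s,(240,190)),(t,(265,170))):
      im=cv2.resize(c["color"][y:y+60,x:x+60],(400,400),interpolation=cv2.INTER_CUBIC); f=400/60
      def dot(P,col):
        u=(proj(c,P)-[x,y]+.5)*f-.5; cv2.circle(im,tuple(int(v) for v in u.round()),2,col,-1)
      for r in np.linspace(0,2*np.pi,24,endpoint=False):
        dot(p+M[:,1]*(L+33)+23.5*(np.cos(r)*M[:,0]+np.sin(r)*M[:,2]),(0,255,0))
      dot(p+M[:,1]*L,(0,255,255)); dot(B,(0,0,255))
      out.append(im)
    cv2.imwrite(fn,np.hstack(out)); pickle.dump((s,t),open('last.pkl','wb'))
E
python3 -c "
from ov import *
delta(tcp_for(55),RW)
ov('pics/a16.png')
"
```

```text
t 14.2 rot [0.  0.2 0.1] shift [-1.6  4.1 -0.4] F [-0.5 -0.2 -5.4] tau [-0.13  0.73  0.08] gap 34.5 q [-0.5  -0.38  2.25  0.45  0.9  -0.94]
```

View pics/a16.png

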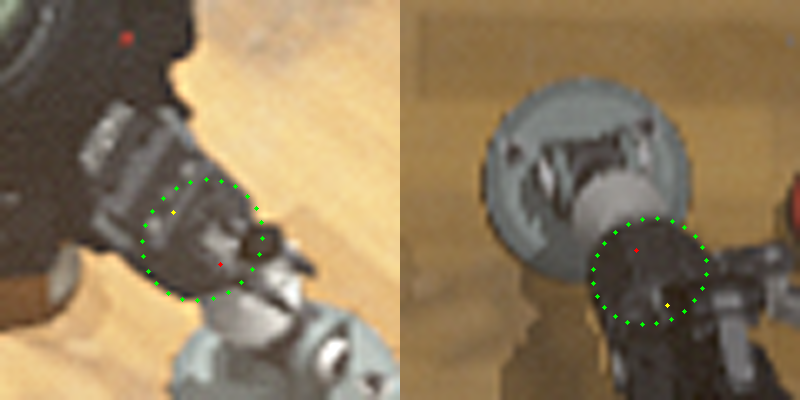

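Request:
step_arm([
  [[0,0.2,0,-1.6,2,-0.4,1],[0,0.2,0,-1.6,5,-0.4,1],[0,0.2,0,-1.6,8,-0.4,1],[0,0.2,0,-1.6,11,-0.4,1],[0,0.2,0,-1.6,14,-0.4,1],[0,0.2,0,-1.6,16,-0.4,1],[0,0.2,0,-1.6,16,-0.4,1]],
])

```text
time_s: 15.0
ee_pos: [453.5, -21.6, 183.8]
tcp_rot: [0.698, -0.657, -0.263, -0.114]
contact_force: [0.1, -0.3, -4.7]
finger_gap: 34.5
```

```bash
python3 -c "
from ov import *
delta(tcp_for(30),RW)
o,p,M=st();print(M.T@o['contact_force'])
"
```

```text
t 15.0 rot [0.  0.  0.1] shift [ 0.3 12.9  0.3] F [ 0.1 -0.3 -4.7] tau [-0.1   0.74  0.03] gap 34.5 q [-0.48 -0.34  2.26  0.46  0.85 -0.94]
[-2.44630369  4.02863278 -0.32691197]
```

Request:
step_arm([
  [[0,0,0,0.3,2,0.3,1],[0,0,0,0.3,4,0.3,1],[0,0,0,0.3,6,0.3,1],[0,0,0,0.3,8,0.3,1],[0,0,0,0.3,9,0.3,1]],
])

```text
time_s: 15.5
ee_pos: [458.2, -20.2, 176.0]
tcp_rot: [0.698, -0.657, -0.263, -0.114]
contact_force: [0.6, 0.0, -5.3]
finger_gap: 34.6
```

```bash
python3 -c "
from ov import *
delta(tcp_for(30),RW)
o,p,M=st();print(M.T@o['contact_force'])
"
```

```text
t 15.5 rot [0.  0.  0.1] shift [ 0.1  3.7 -0.1] F [ 0.6  0.  -5.3] tau [-0.14  0.73  0.04] gap 34.6 q [-0.47 -0.31  2.25  0.47  0.82 -0.95]
[-2.20689689  4.83435376 -0.0998143 ]
```

Request:
step_arm([
  [[0,0,0,0,2,0,1],[0,0,0,0,4,0,1],[0,0,0,0,6,0,1],[0,0,0,0,8,0,1],[0,0,0,0,8,0,1]],
])

```text
time_s: 16.0
ee_pos: [462.1, -19.2, 168.8]
tcp_rot: [0.698, -0.657, -0.263, -0.114]
contact_force: [-0.1, -0.2, -5.4]
finger_gap: 34.5
```

```bash
python3 -c "
from ov import *
delta(tcp_for(20),RW)
o,p,M=st();print(M.T@o['contact_force'])
ov('pics/a17.png')
"
```

```text
t 16.0 rot [ 0. -0.  0.] shift [ 0.3  5.4 -0.2] F [-0.1 -0.2 -5.4] tau [-0.2   0.73 -0.02] gap 34.5 q [-0.46 -0.29  2.25  0.47  0.79 -0.95]
[-2.91613934  4.49544218 -0.20488802]
```

View pics/a17.png

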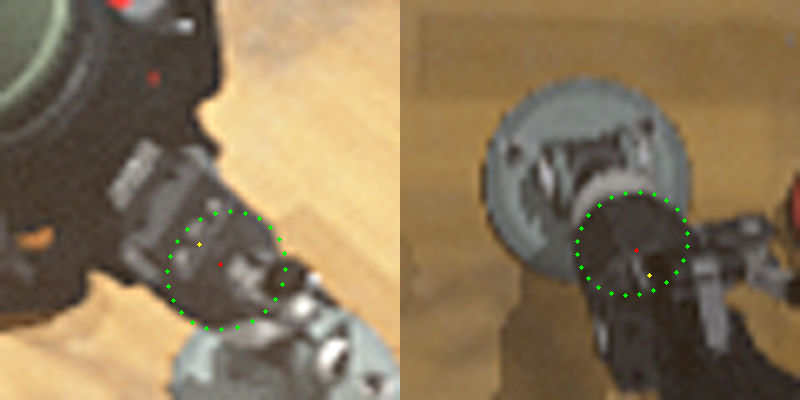

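Request:
step_arm([
  [[0,0,0,0.2,2,0,1],[0,0,0,0.2,4,0,1],[0,0,0,0.2,6,0,1],[0,0,0,0.2,8,0,1],[0,0,0,0.2,10,0,1]],
])

```text
time_s: 16.6
ee_pos: [467.4, -18.3, 160.2]
tcp_rot: [0.698, -0.657, -0.263, -0.114]
contact_force: [-1.6, -1.6, -3.8]
finger_gap: 34.6
```

```bash
python3 -c "
from ov import *
delta(tcp_for(10),RW)
o,p,M=st();print(M.T@o['contact_force'])
"
```

```text
t 16.6 rot [0. 0. 0.] shift [ 0.2  5.4 -0. ] F [-1.6 -1.6 -3.8] tau [-0.56  1.   -0.22] gap 34.6 q [-0.45 -0.26  2.25  0.48  0.76 -0.96]
[-3.60202758  2.27533806 -1.18723843]
```

Request:
step_arm([
  [[0,0,0,0,1.5,0,1],[0,0,0,0,3,0,1],[0,0,0,0,4.5,0,1],[0,0,0,0,5,0,1]],
])

```text
time_s: 17.0
ee_pos: [469.8, -17.8, 155.7]
tcp_rot: [0.698, -0.657, -0.263, -0.114]
contact_force: [-1.7, -2.4, -4.3]
finger_gap: 34.5
```

```bash
python3 -c "
from ov import *
delta(tcp_for(10),RW)
o,p,M=st();print(M.T@o['contact_force'],M.T@o['torque'])
"
```

```text
t 17.0 rot [0. 0. 0.] shift [0.3 0.2 0. ] F [-1.7 -2.4 -4.3] tau [-0.56  1.13 -0.21] gap 34.5 q [-0.45 -0.24  2.25  0.49  0.75 -0.96]
[-4.08758201  2.51849455 -1.98386284] [-0.36120188  0.02665938  1.22770115]
```

Request:
step_arm([
  [[0,0,0,-0.3,1,-0.6,1],[0,0,0,-0.4,2.5,-0.8,1],[0,0,0,-0.4,4,-0.8,1],[0,0,0,-0.4,5.5,-0.8,1],[0,0,0,-0.4,6,-0.8,1]],
])

```text
time_s: 17.5
ee_pos: [472.7, -17.8, 150.2]
tcp_rot: [0.698, -0.657, -0.263, -0.113]
contact_force: [0.3, -0.4, -5.6]
finger_gap: 34.8
```

```bash
python3 -c "
from ov import *
delta(tcp_for(0),RW)
o,p,M=st();print(M.T@o['contact_force'],M.T@o['torque'])
"
```

```text
t 17.5 rot [0. 0. 0.] shift [0.8 4.  0.6] F [ 0.3 -0.4 -5.6] tau [-0.16  0.68 -0.05] gap 34.8 q [-0.44 -0.22  2.25  0.49  0.73 -0.97]
[-2.72514505  4.92187356 -0.4965675 ] [-0.03819215  0.03808638  0.69541363]
```

Contact force gone; d ≈ 4 mm. Continue to the seat.

Request:
step_arm([
  [[0,0,0,0,1,0,1],[0,0,0,0,2,0,1],[0,0,0,0,3,0,1],[0,0,0,0,4,0,1],[0,0,0,0,4,0,1]],
])

```text
time_s: 18.0
ee_pos: [474.8, -17.4, 146.8]
tcp_rot: [0.698, -0.657, -0.263, -0.113]
contact_force: [-0.3, -0.7, -4.4]
finger_gap: 34.8
```

```bash
python3 -c "
from ov import *
delta(tcp_for(0),RW)
o,p,M=st();print(M.T@o['contact_force'],M.T@o['torque'])
ov('pics/a18.png')
"
```

```text
t 18.0 rot [0. 0. 0.] shift [0.7 0.  0.7] F [-0.3 -0.7 -4.4] tau [-0.22  0.81 -0.02] gap 34.8 q [-0.44 -0.21  2.25  0.5   0.72 -0.97]
[-2.65818526  3.5132764  -0.57002445] [-4.25741398e-02  8.26897204e-04  8.42306943e-01]
```

View pics/a18.png

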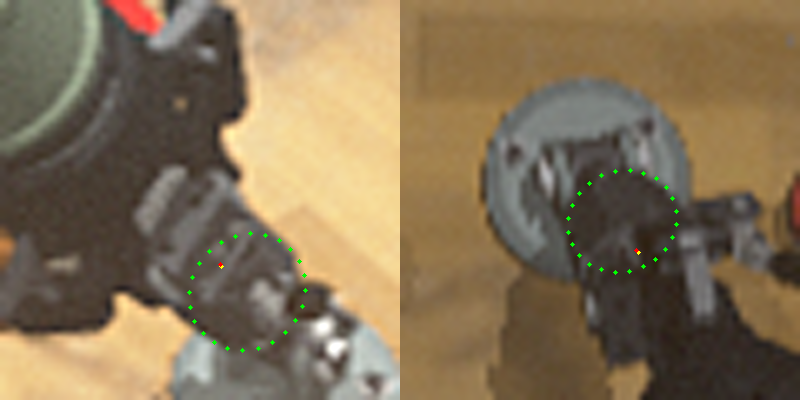

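Request:
step_arm([
  [[0,0,0,0,1,0,1],[0,0,0,0,2,0,1],[0,0,0,0,2.5,0,1],[0,0,0,0,2.5,0,1]],
])

```text
time_s: 18.5
ee_pos: [475.3, -17.4, 146.3]
tcp_rot: [0.697, -0.657, -0.263, -0.112]
contact_force: [-28.9, -4.3, 24.4]
finger_gap: 35.1
```

```bash
python3 -c "
from ov import *
delta(tcp_for(0),RW)
o,p,M=st();print(M.T@o['contact_force'],M.T@o['torque'])
"
```

```text
t 18.5 rot [ 0.   0.2 -0.1] shift [ 0.5 -0.7  0.8] F [-28.9  -4.3  24.4] tau [-0.21  2.8   0.22] gap 35.1 q [-0.44 -0.21  2.25  0.5   0.72 -0.97]
[-12.48448236 -35.9019725    2.09757994] [0.46856545 0.02133441 2.77605189]
```

Request:
step_arm([
  [[0,0,0,0,-0.8,0,1],[0,0,0,0,-1,0,1],[0,0,0,0,-1,0,1],[0,0,0,0,-1,0,0.6],[0,0,0,0,-1,0,0.3],[0,0,0,0,-1,0,0.2],[0,0,0,0,-1,0,0.2]],
])

```text
time_s: 19.2
ee_pos: [476.0, -17.9, 148.3]
tcp_rot: [0.697, -0.657, -0.264, -0.113]
contact_force: [0.6, 1.0, 0.3]
finger_gap: 68.2
```

Request:
step_arm([
  [[0,0,0,0,-15,0,0.2],[0,0,0,0,-40,0,0.2],[0,0,0,0,-65,0,0.2],[0,0,0,0,-75,0,0.2],[0,0,0,0,-75,0,0.2],[0,0,0,0,-75,0,0.2]],
])

```text
time_s: 19.8
ee_pos: [438.6, -26.4, 212.9]
tcp_rot: [0.697, -0.657, -0.265, -0.113]
contact_force: [-0.2, 0.1, -0.4]
finger_gap: 68.0
```

```bash
python3 -c "
from ov import *
delta(tcp_for(60),RW)
ov('pics/a19.png')
s,t=pickle.load(open('last.pkl','rb'))
hx=-RW[:,2]; out=[]
for c,(x,y) in((s,(220,170)),(t,(260,160))):
  im=cv2.resize(c['color'][y:y+80,x:x+80],(400,400),interpolation=cv2.INTER_CUBIC)
  def dot(P,col):
    u=(proj(c,P)-[x,y]+.5)*5-.5; cv2.circle(im,tuple(int(v) for v in u.round()),2,col,-1)
  for a in(22,-22):
    for b in(18,-18): dot(B+AX*67+hx*a+RW[:,0]*b,(0,255,0))
  for th,col in((0,(255,0,0)),(1,(0,0,255))):
    for a in(38,58,78):
      dot(B+hx*(47+a*np.cos(th)-16*np.sin(th))+AX*(-6+a*np.sin(th)+16*np.cos(th)),col)
  out.append(im)
cv2.imwrite('pics/a20.png',np.hstack(out))
"
```

```text
t 19.8 rot [0.1 0.3 0.1] shift [-1.4 15.9  1.7] F [-0.2  0.1 -0.4] tau [-0.07  0.27  0.01] gap 68.0 q [-0.52 -0.43  2.25  0.44  0.95 -0.94]
```

View pics/a20.png

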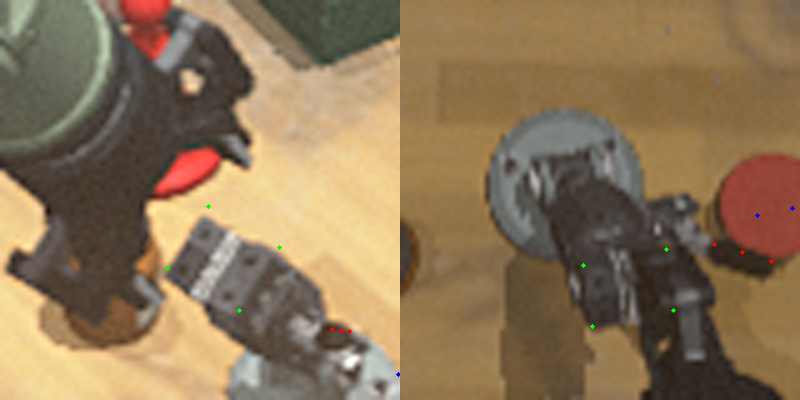

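```bash
cat >> h.py <<'E'
HX=-RW[:,2]
def hp(x,a,y=0): return B+HX*x+AX*a+RW[:,0]*y
E
python3 -c "
from h import *
delta(hp(53,100),RW)
delta(hp(53,72),RW)"
```

```text
t 19.9 rot [0.  0.2 0. ] shift [ -0.6   6.9 -51.9] F [0.2 0.1 0.3] tau [-0.12  0.23  0.02] gap 68.1 q [-0.52 -0.43  2.25  0.44  0.95 -0.94]
t 19.9 rot [0.  0.2 0. ] shift [ -0.6  34.9 -51.9] F [0.2 0.1 0.3] tau [-0.12  0.23  0.02] gap 68.1 q [-0.52 -0.43  2.25  0.44  0.95 -0.94]
```

Request:
step_arm([
  [[0,0,0,0,0,-10,1],[0,0,0,0,0,-25,1],[0,0,0,-0.6,0,-40,1],[0,0,0,-0.6,3,-51.9,1],[0,0,0,-0.6,7,-51.9,1],[0,0,0,-0.6,7,-51.9,1],[0,0,0,-0.6,15,-51.9,1],[0,0,0,-0.6,25,-51.9,1],[0,0,0,-0.6,30,-51.9,1],[0,0,0,-0.6,30,-51.9,1]],
])

```text
time_s: 20.9
ee_pos: [463.6, -72.3, 184.5]
tcp_rot: [0.698, -0.656, -0.263, -0.111]
contact_force: [0.2, 1.2, 0.1]
finger_gap: -0.0
```

```bash
python3 -c "
from ov import *
delta(hp(53,60),RW)
delta(hp(67,52),RW)
delta(hp(80,45),RW)
ov('pics/b1.png')
s,t=pickle.load(open('last.pkl','rb'))
cv2.imwrite('pics/b1.png',np.hstack([cv2.resize(s['color'][170:270,230:330],(400,400),interpolation=cv2.INTER_CUBIC),cv2.resize(t['color'][160:260,260:360],(400,400),interpolation=cv2.INTER_CUBIC)]))
"
```

```text
t 20.9 rot [-0.1  0.2 -0.1] shift [ 0.9 15.8 -1.2] F [0.2 1.2 0.1] tau [-0.06  0.3   0.01] gap -0.0 q [-0.61 -0.27  2.2   0.51  0.89 -1.1 ]
t 20.9 rot [-0.1  0.2 -0.1] shift [  0.9  23.8 -15.2] F [0.2 1.2 0.1] tau [-0.06  0.3   0.01] gap -0.0 q [-0.61 -0.27  2.2   0.51  0.89 -1.1 ]
t 20.9 rot [-0.1  0.2 -0.1] shift [  0.8  30.7 -28.2] F [0.2 1.2 0.1] tau [-0.06  0.3   0.01] gap -0.0 q [-0.61 -0.27  2.2   0.51  0.89 -1.1 ]
```

View pics/b1.png

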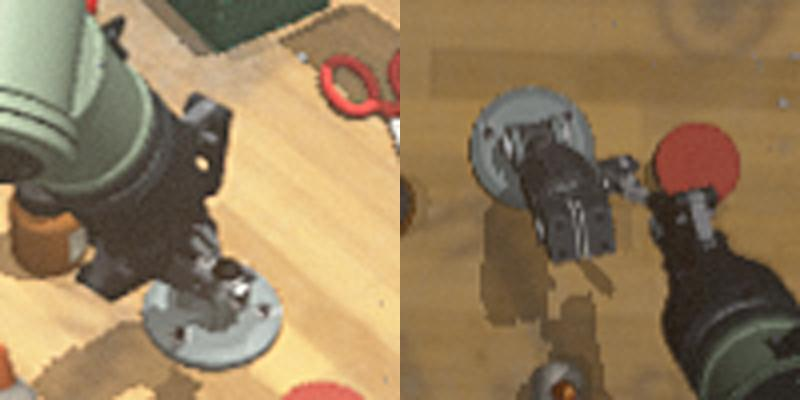

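Request:
step_arm([
  [[0,0,0,0.9,6,-1,1],[0,0,0,0.9,12,-1,1],[0,0,0,0.9,16,-2,1],[0,0,0,0.9,20,-8,1],[0,0,0,0.9,24,-15,1],[0,0,0,0.9,27,-22,1],[0,0,0,0.9,31,-28,1],[0,0,0,0.9,31,-28,1]],
])

```text
time_s: 21.8
ee_pos: [486.6, -97.5, 158.9]
tcp_rot: [0.698, -0.657, -0.263, -0.112]
contact_force: [-1.0, 0.5, 0.6]
finger_gap: -0.1
```

```bash
python3 -c "
from ov import *
delta(hp(91.4,37),RW)
delta(hp(101,26),RW)
delta(hp(107,13),RW)
ov('pics/b1.png')
s,t=pickle.load(open('last.pkl','rb'))
cv2.imwrite('pics/b2.png',np.hstack([cv2.resize(s['color'][170:270,230:330],(400,400),interpolation=cv2.INTER_CUBIC),cv2.resize(t['color'][160:260,260:360],(400,400),interpolation=cv2.INTER_CUBIC)]))
o,p,M=st();print(M.T@o['contact_force'],M.T@o['torque'])
"
```

```text
t 21.8 rot [-0.   0.2 -0.1] shift [-0.5  8.1 -9.9] F [-1.   0.5  0.6] tau [-0.03  0.26 -0.03] gap -0.1 q [-0.63 -0.14  2.17  0.56  0.82 -1.18]
t 21.8 rot [-0.   0.2 -0.1] shift [ -0.5  19.1 -19.5] F [-1.   0.5  0.6] tau [-0.03  0.26 -0.03] gap -0.1 q [-0.63 -0.14  2.17  0.56  0.82 -1.18]
t 21.8 rot [-0.   0.2 -0.1] shift [ -0.5  32.1 -25.5] F [-1.   0.5  0.6] tau [-0.03  0.26 -0.03] gap -0.1 q [-0.63 -0.14  2.17  0.56  0.82 -1.18]
[-0.48513157 -0.4017664   0.71971054] [-0.01759627  0.03071203  0.27614387]
```

View pics/b2.png

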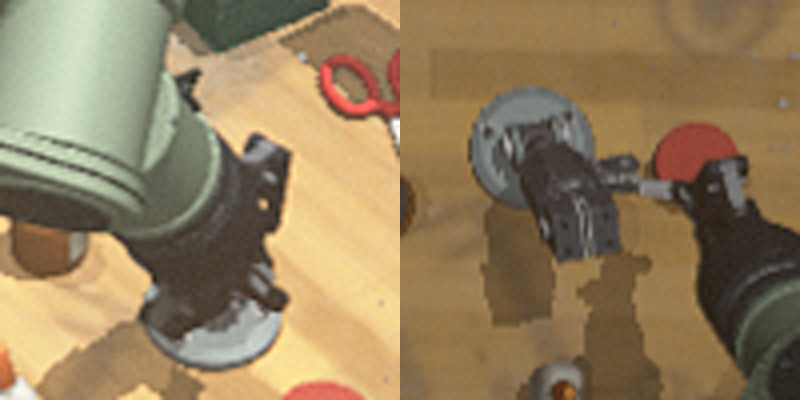

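Request:
step_arm([
  [[0,0,0,-0.5,4,-5,1],[0,0,0,-0.5,8,-10,1],[0,0,0,-0.5,13,-15,1],[0,0,0,-0.5,18,-19,1],[0,0,0,-0.5,23,-22,1],[0,0,0,-0.5,27,-24,1],[0,0,0,-0.5,27,-24,1]],
])

```text
time_s: 22.6
ee_pos: [505.1, -118.1, 135.4]
tcp_rot: [0.697, -0.657, -0.263, -0.112]
contact_force: [0.1, -0.3, 1.0]
finger_gap: 0.1
```

```bash
python3 -c "
from ov import *
delta(hp(107,13),RW)
o,p,M=st();print(M.T@o['contact_force'],M.T@o['torque'])
"
```

```text
t 22.6 rot [ 0.   0.2 -0.1] shift [ 0.   4.9 -1.4] F [ 0.1 -0.3  1. ] tau [-0.01  0.23 -0.01] gap 0.1 q [-0.65 -0.04  2.13  0.6   0.77 -1.24]
[ 0.50099703 -0.81303826 -0.30301287] [0.03088585 0.03449582 0.22254077]
```

Request:
step_arm([
  [[0,0,0,0,1.5,-0.5,1],[0,0,0,0,3,-1,1],[0,0,0,0,4,-1,1],[0,0,0,0,5,-1,1],[0,0,0,0,5,-1,1]],
])

```text
time_s: 23.1
ee_pos: [508.2, -119.1, 131.5]
tcp_rot: [0.697, -0.658, -0.263, -0.112]
contact_force: [-1.0, -1.4, 2.0]
finger_gap: 0.2
```

```bash
python3 -c "
from ov import *
delta(hp(107,13),RW)
o,p,M=st();print(M.T@o['contact_force'],M.T@o['torque'])
"
```

```text
t 23.1 rot [ 0.1  0.2 -0. ] shift [-0.4  0.1  0.3] F [-1.  -1.4  2. ] tau [-0.21  0.16 -0.11] gap 0.2 q [-0.64 -0.02  2.13  0.6   0.76 -1.25]
[-0.08779849 -2.39635436 -1.15550659] [-0.20469488  0.00585582  0.19898144]
```

Request:
step_arm([
  [[0,0,0,0,1.5,0,1],[0,0,0,0,3,0,1],[0,0,0,0,3,0,1]],
])

```text
time_s: 23.4
ee_pos: [510.3, -119.6, 129.3]
tcp_rot: [0.696, -0.658, -0.264, -0.113]
contact_force: [-0.7, -3.1, 2.3]
finger_gap: -0.1
```

```bash
python3 -c "
from ov import *
delta(hp(107,10),RW)
o,p,M=st();print(M.T@o['contact_force'],M.T@o['torque'])
ov('pics/b1.png')
s,t=pickle.load(open('last.pkl','rb'))
cv2.imwrite('pics/b3.png',np.hstack([cv2.resize(s['color'][170:270,230:330],(400,400),interpolation=cv2.INTER_CUBIC),cv2.resize(t['color'][160:260,260:360],(400,400),interpolation=cv2.INTER_CUBIC)]))
"
```

```text
t 23.4 rot [0.2 0.2 0. ] shift [-0.9  0.3  1.2] F [-0.7 -3.1  2.3] tau [-0.42  0.15 -0.2 ] gap -0.1 q [-0.64 -0.01  2.13  0.6   0.75 -1.25]
[-0.01465951 -2.63010449 -2.86861033] [-0.42470411 -0.02049565  0.23401364]
```

View pics/b3.png

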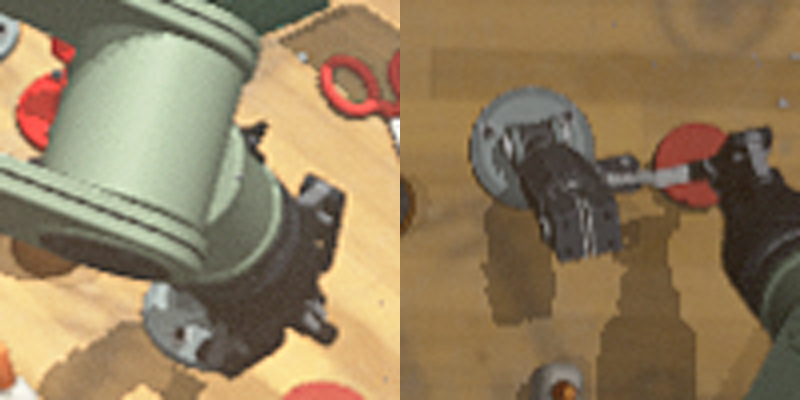

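Request:
step_arm([
  [[0,0,0,0,1.5,1,1],[0,0,0,0,3,1,1],[0,0,0,0,4,1,1],[0,0,0,0,4,1,1]],
])

```text
time_s: 23.9
ee_pos: [513.3, -119.9, 127.4]
tcp_rot: [0.695, -0.659, -0.264, -0.114]
contact_force: [-3.9, -4.3, 6.9]
finger_gap: -0.2
```

```bash
python3 -c "
from ov import *
delta(hp(107,10),RW)
o,p,M=st();print(M.T@o['contact_force'],M.T@o['torque'])
"
```

```text
t 23.9 rot [0.5 0.3 0.1] shift [-2.4 -2.8  2.1] F [-3.9 -4.3  6.9] tau [-0.61  0.11 -0.37] gap -0.2 q [-0.63 -0.01  2.12  0.61  0.74 -1.25]
[-0.51636595 -8.28306491 -3.44753418] [-0.68298955  0.02127101  0.24651759]
```

Request:
step_arm([
  [[0,0,0,0,-10,0,1],[0,0,0,0,-40,-10,1],[0,0,0,-20,-85,-30,1],[0,0,0,-60,-110,-60,1],[0,0,0,-60,-110,-60,1]],
])

```text
time_s: 24.4
ee_pos: [418.1, -204.5, 191.9]
tcp_rot: [0.694, -0.661, -0.263, -0.115]
contact_force: [1.0, 0.7, 0.2]
finger_gap: 0.1
```

```bash
cat > chk.py <<'E'
from h import *
def chk(fn,ths=((0,(255,0,0)),(.3,(0,0,255))),AX=AX,B=B):
  s=cam('scene');t=cam('top');pickle.dump((s,t),open('last.pkl','wb'));hx=HX; out=[]
  for c,(x,y) in((s,(230,185)),(t,(275,160))):
    im=cv2.resize(c['color'][y:y+80,x:x+80],(400,400),interpolation=cv2.INTER_CUBIC)
    def dot(P,col):
      u=(proj(c,P)-[x,y]+.5)*5-.5; cv2.circle(im,tuple(int(v) for v in u.round()),2,col,-1)
    for a in(22,-22):
      for b in(18,-18): dot(B+AX*67+hx*a+RW[:,0]*b,(0,255,0))
    for th,col in ths:
      for a in(38,58,78):
        dot(B+hx*(47+a*np.cos(th)-16*np.sin(th))+AX*(-6+a*np.sin(th)+16*np.cos(th)),col)
    out.append(im)
  cv2.imwrite(fn,np.hstack(out))
E
python3 -c "
from chk import *
delta(hp(107,10),RW)
chk('pics/b4.png')"
```

```text
t 24.4 rot [0.7 0.  0.1] shift [ 59.6 109.1  65.3] F [1.  0.7 0.2] tau [-0.09  0.27  0.02] gap 0.1 q [-0.99 -0.21  2.14  0.58  1.06 -1.46]
```

View pics/b4.png

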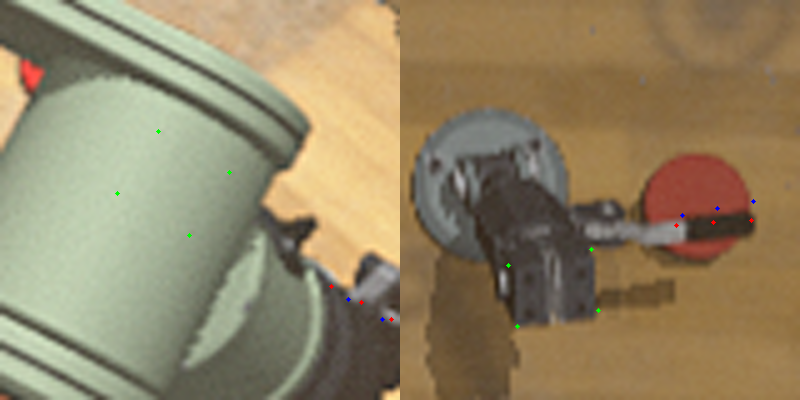

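```bash
python3 -c "
from h import *
delta([380,-180,300],RW)
delta([380,160,300],RW)"
```

```text
t 24.5 rot [0.5 0.  0.1] shift [  27.8 -111.2   28.9] F [ 0.2 -0.3  0.5] tau [-0.06  0.26  0.  ] gap -0.2 q [-0.98 -0.21  2.14  0.58  1.06 -1.46]
t 24.5 rot [0.5 0.  0.1] shift [ 91.3 -75.6 361. ] F [ 0.2 -0.3  0.5] tau [-0.06  0.26  0.  ] gap -0.2 q [-0.98 -0.21  2.14  0.58  1.06 -1.46]
```

Request:
step_arm([
  [[0,0,0,10,-40,10,1],[0,0,0,20,-80,20,1],[0,0,0,28,-111,29,1],[0,0,0,36,-106,75,1],[0,0,0,45,-101,120,1],[0,0,0,55,-95,170,1],[0,0,0,64,-90,220,1],[0,0,0,73,-85,265,1],[0,0,0,82,-80,310,1],[0,0,0,91,-76,350,1],[0,0,0,91,-76,361,1]],
])

```text
time_s: 25.6
ee_pos: [376.8, 166.0, 298.8]
tcp_rot: [0.697, -0.657, -0.265, -0.11]
contact_force: [0.4, -0.3, -0.7]
finger_gap: -0.2
```

```bash
python3 -c "
from chk import *
delta(hp(107,10),RW)
chk('pics/b5.png')"
```

```text
t 25.6 rot [ 0.   0.5 -0. ] shift [ -32.4  180.8 -306.3] F [ 0.4 -0.3 -0.7] tau [ 0.01  0.28 -0.01] gap -0.2 q [ 0.19 -0.61  2.17  0.01  1.05 -0.04]
```

View pics/b5.png

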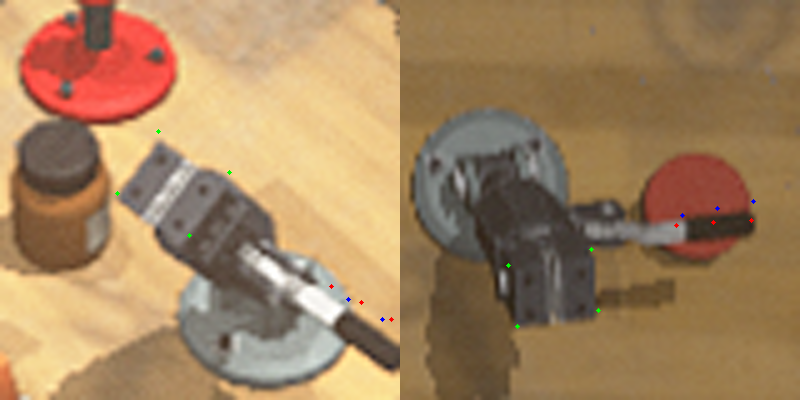

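```bash
python3 - <<'E'
from h import *
s,t=pickle.load(open('last.pkl','rb'))
cv2.imwrite('pics/b6.png',np.hstack([cv2.resize(s['color'][225:275,275:325],(400,400),interpolation=cv2.INTER_CUBIC),cv2.resize(t['color'][180:230,310:360],(400,400),interpolation=cv2.INTER_CUBIC)]))
E
```

```text
(no output)
```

View pics/b6.png

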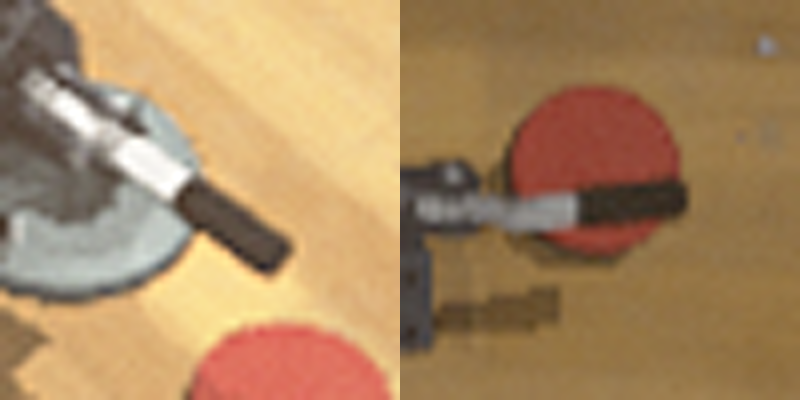

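```bash
python3 - <<'E'
from h import *
s,t=pickle.load(open('last.pkl','rb'))
S=lambda u,v:((u+.5)/8-.5+275,(v+.5)/8-.5+225)
T=lambda u,v:((u-400+.5)/8-.5+310,(v+.5)/8-.5+180)
Ps=[]
for a,b in((S(186,197),T(579,205)),(S(281,258),T(686,197))):
  P,e=tri(s,a,t,b); r=P-B; Ps.append(P)
  h=[r@HX,r@RW[:,0],r@AX]; print(P.round(1),round(e,2),"hx,x,ax",np.round(h,1),"yaw",np.degrees(np.arctan2(h[1],h[0])),"rad",np.hypot(h[0],h[1]))
d=Ps[1]-Ps[0];print(np.linalg.norm(d),"elev rel head",np.degrees(np.arcsin(d@AX/np.linalg.norm(d))))
for th in(0,.1,.2,.3,.4):
  print(th,[(round(47+a*np.cos(th)-16*np.sin(th),1),round(-6+a*np.sin(th)+16*np.cos(th),1)) for a in(38,78)])
E
```

```text
[ 498.4 -101.1  119.1] 1.43 hx,x,ax [ 87.6 -10.9   5.5] yaw -7.078880076182361 rad 88.22701519438384
[ 502.2 -137.7  122.4] 0.26 hx,x,ax [124.1 -12.8  10.5] yaw -5.898635585369737 rad 124.76579051869211
36.93768604203494 elev rel head 7.723035219706398
0 [(np.float64(85.0), np.float64(10.0)), (np.float64(125.0), np.float64(10.0))]
0.1 [(np.float64(83.2), np.float64(13.7)), (np.float64(123.0), np.float64(17.7))]
0.2 [(np.float64(81.1), np.float64(17.2)), (np.float64(120.3), np.float64(25.2))]
0.3 [(np.float64(78.6), np.float64(20.5)), (np.float64(116.8), np.float64(32.3))]
0.4 [(np.float64(75.8), np.float64(23.5)), (np.float64(112.6), np.float64(39.1))]
```

```bash
cat >> h.py <<'E'
_s,_c=np.sin(np.radians(-6.5)),np.cos(np.radians(-6.5))
HX2=HX*_c+RW[:,0]*_s; RW2=Rt(AX,xvec=RW[:,0]*_c-HX*_s); G=np.array([500.3,-119.4,120.7])
E
python3 -c "
from h import *
print(RW2[:,2]@HX2)
delta([420,-150,285],RW2)
print(G+AX*40);delta(G+AX*40,RW2)"
```

```text
-1.0000000000000002
t 25.7 rot [ 0.   7.1 -0.1] shift [ -32.6   -2.  -316.5] F [-0.3 -0.7 -0.4] tau [-0.1   0.31 -0.04] gap 0.1 q [ 0.19 -0.61  2.17  0.02  1.05 -0.04]
[ 480.18002012 -123.87999552  154.97996572]
t 25.7 rot [ 0.   7.1 -0.1] shift [ -44.   142.7 -304. ] F [-0.3 -0.7 -0.4] tau [-0.1   0.31 -0.04] gap 0.1 q [ 0.19 -0.61  2.17  0.02  1.05 -0.04]
```

Request:
step_arm([
  [[0,0,0,-3,0,-30,1],[0,2,0,-7,0,-75,1],[0,4,0,-12,0,-120,1],[0,7,0,-17,0,-165,1],[0,7,0,-22,0,-210,1],[0,7,0,-27,0,-255,1],[0,7,0,-32,0,-295,1],[0,7,0,-36,20,-304,1],[0,7,0,-40,60,-304,1],[0,7,0,-44,100,-304,1],[0,7,0,-44,130,-304,1],[0,7,0,-44,142.7,-304,1]],
])

```text
time_s: 26.9
ee_pos: [478.2, -122.0, 150.6]
tcp_rot: [0.714, -0.648, -0.22, -0.148]
contact_force: [-0.1, -0.5, 0.4]
finger_gap: -0.0
```

Request:
step_arm([
  [[0,0,0,0,0,0,1],[0,0,0,0,0,0,1]],
])

```text
time_s: 27.1
ee_pos: [477.2, -121.3, 149.4]
tcp_rot: [0.715, -0.647, -0.219, -0.147]
contact_force: [0.2, 1.0, 0.3]
finger_gap: 0.1
```

```bash
python3 -c "
from h import *
delta(G+AX*10,RW2)
s=cam('scene');t=cam('top')
cv2.imwrite('pics/b7.png',np.hstack([cv2.resize(s['color'][170:270,230:330],(400,400),interpolation=cv2.INTER_CUBIC),cv2.resize(t['color'][160:260,270:370],(400,400),interpolation=cv2.INTER_CUBIC)]))"
```

```text
t 27.1 rot [-0.4 -0.2 -0.6] shift [ 5.5 26.4 -2.7] F [0.2 1.  0.3] tau [-0.03  0.24 -0.03] gap 0.1 q [-0.7  -0.12  2.16  0.58  0.85 -1.14]
```

View pics/b7.png

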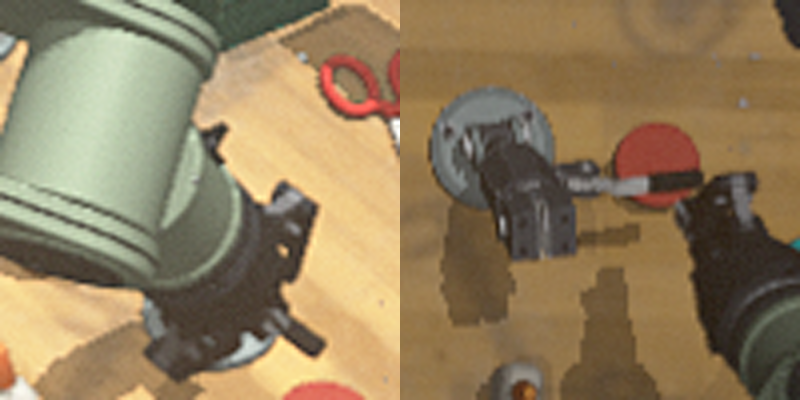

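Request:
step_arm([
  [[-0.4,0,-0.6,3,5,-2.5,1],[-0.4,0,-0.6,5.5,14,-2.7,1],[-0.4,0,-0.6,5.5,24,-2.7,1],[-0.4,0,-0.6,5.5,26,-2.7,1],[-0.4,0,-0.6,5.5,26,-2.7,1]],
])

```text
time_s: 27.7
ee_pos: [495.9, -121.0, 130.5]
tcp_rot: [0.711, -0.649, -0.222, -0.152]
contact_force: [0.3, -0.7, 0.0]
finger_gap: -0.2
```

```bash
python3 -c "
from h import *
delta(G+AX*5.5,RW2)
o,p,M=st();print(M.T@o['contact_force'],M.T@o['torque'])
t=cam('top')
cv2.imwrite('pics/b8.png',np.hstack([cv2.resize(t['color'][170:230,300:360],(500,500),interpolation=cv2.INTER_CUBIC)]))"
```

```text
t 27.7 rot [ 0.1 -0.1  0.1] shift [-1.1  5.3  0.5] F [ 0.3 -0.7  0. ] tau [-0.06  0.25  0.  ] gap -0.2 q [-0.67 -0.05  2.15  0.61  0.77 -1.16]
[ 0.21709626  0.07335934 -0.71520553] [-0.03466821 -0.0087486   0.25391248]
```

View pics/b8.png

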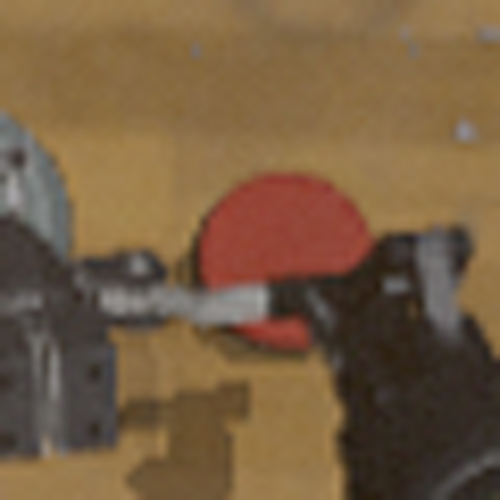

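Finger is over the grip. Press along the axis.

Request:
step_arm([
  [[0,0,0,-1.1,2,0.5,1],[0,0,0,-1.1,4,0.5,1],[0,0,0,-1.1,6,0.5,1],[0,0,0,-1.1,7,0.5,1],[0,0,0,-1.1,7,0.5,1]],
])

```text
time_s: 28.25
ee_pos: [498.8, -120.4, 124.6]
tcp_rot: [0.711, -0.65, -0.223, -0.152]
contact_force: [-0.4, -1.3, 0.1]
finger_gap: 0.1
```

```bash
python3 -c "
from h import *
delta(G+AX*5.5,RW2)
o,p,M=st();print(M.T@o['contact_force'],M.T@o['torque'])"
```

```text
t 28.25 rot [ 0.2 -0.1  0.2] shift [-0.7 -1.3  0.6] F [-0.4 -1.3  0.1] tau [-0.15  0.26 -0.11] gap 0.1 q [-0.66 -0.03  2.15  0.62  0.75 -1.17]
[-0.4265592  -0.4603729  -1.27510635] [-0.16510927  0.04110186  0.26541537]
```

Request:
step_arm([
  [[0,0,0,-0.7,1.5,0.5,1],[0,0,0,-0.7,3,0.5,1],[0,0,0,-0.7,3,0.5,1]],
])

```text
time_s: 28.55
ee_pos: [500.6, -120.9, 122.6]
tcp_rot: [0.71, -0.65, -0.223, -0.153]
contact_force: [-3.2, -3.1, 4.0]
finger_gap: 0.2
```

```bash
python3 -c "
from h import *
delta(G+AX*5.5,RW2)
o,p,M=st();print(M.T@o['contact_force'],M.T@o['torque'])"
```

```text
t 28.55 rot [ 0.3 -0.1  0.3] shift [-1.  -3.9  1.4] F [-3.2 -3.1  4. ] tau [-0.48  0.12 -0.33] gap 0.2 q [-0.66 -0.02  2.15  0.63  0.74 -1.18]
[-0.83346662 -5.39193833 -2.50129791] [-0.56897485  0.05066366  0.15394223]
```

Request:
step_arm([
  [[0,0,0,-1,1.5,1,1],[0,0,0,-1,3,1,1],[0,0,0,-1,4,1,1],[0,0,0,-1,4,1,1]],
])

```text
time_s: 28.95
ee_pos: [503.1, -121.3, 120.6]
tcp_rot: [0.708, -0.651, -0.224, -0.154]
contact_force: [-6.1, -4.8, 10.1]
finger_gap: -0.1
```

```bash
python3 -c "
from h import *
delta(G+AX*5.5,RW2)
o,p,M=st();print(M.T@o['contact_force'],M.T@o['torque'])"
```

```text
t 28.95 rot [ 0.5 -0.   0.5] shift [-2.1 -6.8  2.2] F [-6.1 -4.8 10.1] tau [-0.45  0.14 -0.22] gap -0.1 q [-0.66 -0.01  2.15  0.63  0.73 -1.18]
[ -0.32828251 -12.24746015  -3.51976566] [-0.49030062 -0.03085288  0.18358415]
```

Request:
step_arm([
  [[0,0,0,-1.5,1.5,1.5,1],[0,0,0,-2,3,2,1],[0,0,0,-2,4,2,1],[0,0,0,-2,4,2,1]],
])

```text
time_s: 29.35
ee_pos: [505.2, -121.5, 119.6]
tcp_rot: [0.706, -0.653, -0.226, -0.156]
contact_force: [-13.4, -4.8, 20.4]
finger_gap: 0.3
```

```bash
python3 -c "
from h import *
delta(G+AX*5.5,RW2)
o,p,M=st();print(M.T@o['contact_force'],M.T@o['torque'])
t=cam('top')
cv2.imwrite('pics/b9.png',np.hstack([cv2.resize(t['color'][160:230,280:350],(500,500),interpolation=cv2.INTER_CUBIC)]))"
```

```text
t 29.35 rot [0.8 0.1 0.8] shift [-3.4 -8.7  2.6] F [-13.4  -4.8  20.4] tau [-0.28  0.39 -0.1 ] gap 0.3 q [-0.65 -0.01  2.15  0.64  0.72 -1.19]
[ -1.06655838 -24.73198159  -2.24532064] [-0.25999935 -0.01870411  0.41882034]
```

View pics/b9.png

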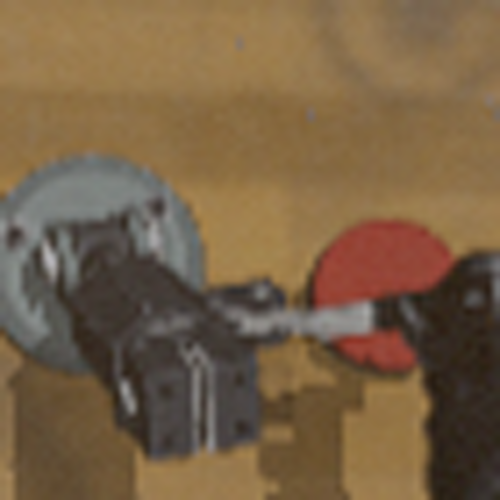

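Request:
step_arm([
  [[0,0,0,0,1.5,0,1],[0,0,0,0,1.5,0,1],[0,0,0,0,-15,0,1],[0,0,0,-10,-60,0,1],[0,0,0,-20,-110,0,1],[0,0,0,-30,-160,0,1],[0,0,0,-30,-160,0,1]],
])

```text
time_s: 30.1
ee_pos: [396.9, -141.9, 245.3]
tcp_rot: [0.702, -0.655, -0.228, -0.158]
contact_force: [0.7, -0.7, 0.0]
finger_gap: 0.3
```

```bash
python3 -c "
from h import *
delta([400,-170,300],RW)
delta([380,165,300],RW)"
```

```text
t 30.1 rot [ 1.4 -6.2  1. ] shift [ 29.3 -47.3 -26.3] F [ 0.7 -0.7  0. ] tau [-0.06  0.24 -0.11] gap 0.3 q [-0.94 -0.46  2.2   0.54  1.19 -1.19]
t 30.1 rot [ 1.4 -6.2  1. ] shift [ 38.2 -27.3 308.6] F [ 0.7 -0.7  0. ] tau [-0.06  0.24 -0.11] gap 0.3 q [-0.94 -0.46  2.2   0.54  1.19 -1.19]
```

Request:
step_arm([
  [[0,0,0,15,-30,0,1],[0,-2,0,25,-48,10,1],[0,-4,0,28,-45,50,1],[0,-6,0,30,-42,95,1],[0,-6,0,32,-39,140,1],[0,-6,0,34,-36,185,1],[0,-6,0,36,-33,230,1],[0,-6,0,38,-30,275,1],[0,-6,0,38,-27,305,1],[0,-6,0,38,-27,308,1]],
])

```text
time_s: 31.1
ee_pos: [376.8, 170.7, 296.9]
tcp_rot: [0.691, -0.661, -0.268, -0.117]
contact_force: [0.8, 0.2, -0.2]
finger_gap: -0.2
```

```bash
python3 -c "
from chk import *
chk('pics/c1.png')
s,t=pickle.load(open('last.pkl','rb'))
cv2.imwrite('pics/c2.png',np.hstack([cv2.resize(s['color'][225:275,275:325],(400,400),interpolation=cv2.INTER_CUBIC),cv2.resize(t['color'][180:230,310:360],(400,400),interpolation=cv2.INTER_CUBIC)]))"
```

```text
(no output)
```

View pics/c1.png

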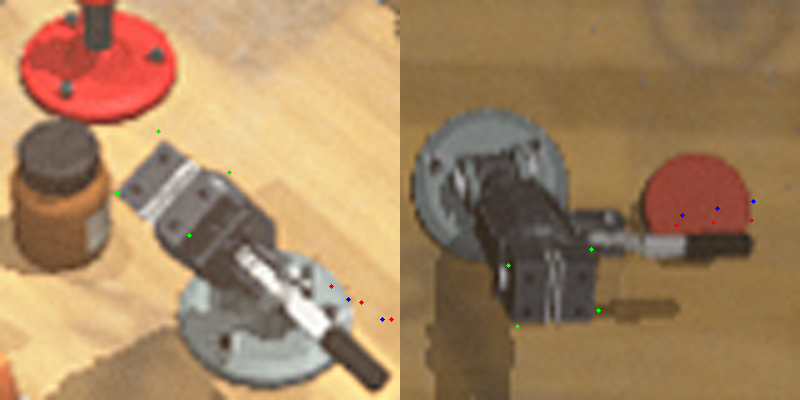

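View pics/c2.png

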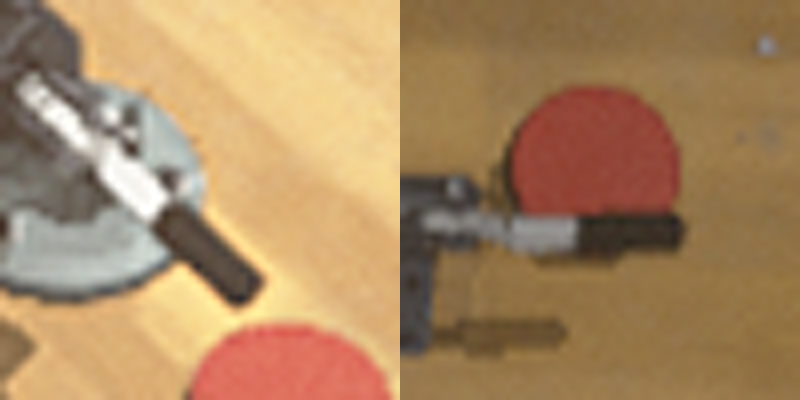

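```bash
cat > ms.py <<'E'
from h import *
def meas(a1,b1,a2,b2,s,t):
  S=lambda u,v:((u+.5)/8-.5+275,(v+.5)/8-.5+225)
  T=lambda u,v:((u-400+.5)/8-.5+310,(v+.5)/8-.5+180)
  Ps=[]
  for a,b in((S(*a1),T(*b1)),(S(*a2),T(*b2))):
    P,e=tri(s,a,t,b); r=P-B; Ps.append(P)
    h=[r@HX,r@RW[:,0],r@AX]; print(P.round(1),round(e,2),"hx,x,ax",np.round(h,1),"yaw",np.degrees(np.arctan2(h[1],h[0])).round(1),"rad",np.hypot(h[0],h[1]).round(1))
  d=Ps[1]-Ps[0];print(np.linalg.norm(d),"elev rel head",np.degrees(np.arcsin(d@AX/np.linalg.norm(d))))
E
python3 - <<'E'
from ms import *
s,t=pickle.load(open('last.pkl','rb'))
meas((172,210),(579,233),(250,290),(684,230),s,t)
for th in(0,.1,.2):
  print(th,[(round(47+a*np.cos(th)-16*np.sin(th),1),round(-6+a*np.sin(th)+16*np.cos(th),1)) for a in(38,78)])
# jaw top corners scene & top
cv2.imwrite('pics/c3.png',np.hstack([cv2.resize(s['color'][205:255,245:295],(400,400),interpolation=cv2.INTER_CUBIC),cv2.resize(t['color'][185:235,285:335],(400,400),interpolation=cv2.INTER_CUBIC)]))
E
```

```text
[ 490.  -101.9  119.3] 1.78 hx,x,ax [ 86.5 -17.9  10. ] yaw -11.7 rad 88.3
[ 490.9 -137.9  116.4] 1.45 hx,x,ax [121.8 -25.3  11. ] yaw -11.7 rad 124.4
36.1551477231665 elev rel head 1.6236752115362516
0 [(np.float64(85.0), np.float64(10.0)), (np.float64(125.0), np.float64(10.0))]
0.1 [(np.float64(83.2), np.float64(13.7)), (np.float64(123.0), np.float64(17.7))]
0.2 [(np.float64(81.1), np.float64(17.2)), (np.float64(120.3), np.float64(25.2))]
```

View pics/c3.png

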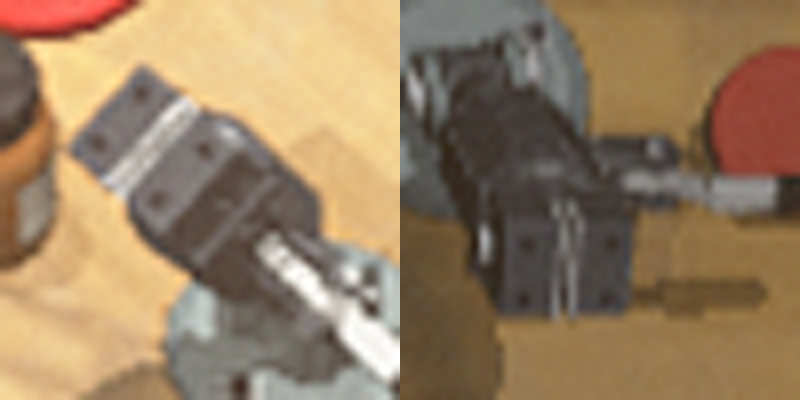

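```bash
python3 - <<'E'
from ms import *
s,t=pickle.load(open('last.pkl','rb'))
S=lambda u,v:((u+.5)/8-.5+245,(v+.5)/8-.5+205)
T=lambda u,v:((u-400+.5)/8-.5+285,(v+.5)/8-.5+185)
sc=[((140,90),(529,297)),((97,143),(524,297)),((205,148),(613,240)),((160,200),(610,297))]
P,e=tri(s,S(150.5,145),t,T(569,269.3)); r=P-B
print(P,e,"hx,x,ax",r@HX,r@RW[:,0],r@AX, "tilt",np.degrees(np.arccos(r@AX/np.linalg.norm(r))))
# individual screws: yaw, tilt.  match: scene(97,143) & others
for a in((140,90),(97,143),(205,148),(160,200)):
  for b in((529,243),(613,240),(524,297),(610,297)):
    P,e=tri(s,S(*a),t,T(*b)); r=P-B
    if e<2.5 and 60<r@AX<74: print(a,b,round(e,1),np.round([r@HX,r@RW[:,0],r@AX],1))
E
```

```text
[454.67022162 -21.64379033 174.59952866] 0.8743445764496633 hx,x,ax 0.4977337937122266 -4.031533049632821 66.13431297052816 tilt 3.5148404738325
(140, 90) (529, 243) 1.1 [-11.7   8.7  67.5]
(97, 143) (524, 297) 1.2 [-15.3 -11.5  65. ]
(205, 148) (613, 240) 0.8 [16.1  3.4 66.2]
(160, 200) (610, 297) 0.7 [ 12.8 -16.9  66. ]
```

```bash
cat >> h.py <<'E'
_s,_c=np.sin(np.radians(-11.7)),np.cos(np.radians(-11.7))
HX3=HX*_c+RW[:,0]*_s; RW3=Rt(AX,xvec=RW[:,0]*_c-HX*_s); G3=np.array([490.5,-119.9,117.9])
E
python3 -c "
from h import *
delta([400,-150,290],RW3)
delta(G3+AX*40-RW3[:,0]*3,RW3)"
```

```text
t 31.2 rot [ 1.2 11.8  0.8] shift [ -44.8  -12.1 -313.8] F [-0.7 -0.  -0.3] tau [-0.09  0.23 -0.  ] gap 0.1 q [ 0.22 -0.61  2.17 -0.03  1.03  0.02]
t 31.2 rot [ 1.2 11.8  0.8] shift [ -56.9  143.9 -300.2] F [-0.7 -0.  -0.3] tau [-0.09  0.23 -0.  ] gap 0.1 q [ 0.22 -0.61  2.17 -0.03  1.03  0.02]
```

Request:
step_arm([
  [[0,0,0,-4,-5,-30,1],[0,3,0,-11,-8,-75,1],[0,6,0,-18,-8,-120,1],[0,9,0,-25,-8,-165,1],[1,11.8,0.8,-32,-8,-210,1],[1.2,11.8,0.8,-38,-8,-255,1],[1.2,11.8,0.8,-45,0,-290,1],[1.2,11.8,0.8,-50,25,-300,1],[1.2,11.8,0.8,-55,65,-300,1],[1.2,11.8,0.8,-57,105,-300,1],[1.2,11.8,0.8,-57,135,-300,1],[1.2,11.8,0.8,-57,140,-300,1]],
])

```text
time_s: 32.4
ee_pos: [463.0, -124.5, 149.3]
tcp_rot: [0.724, -0.64, -0.185, -0.179]
contact_force: [-0.7, 0.1, 0.5]
finger_gap: -0.1
```

Request:
step_arm([
  [[0,0,0,0,0,0,1],[0,0,0,0,0,0,1]],
])

```text
time_s: 32.6
ee_pos: [462.5, -125.9, 149.7]
tcp_rot: [0.723, -0.64, -0.185, -0.18]
contact_force: [-0.2, 1.0, 0.3]
finger_gap: 0.1
```

```bash
python3 -c "
from h import *
delta(G3+AX*12-RW3[:,0]*3,RW3)"
```

```text
t 32.6 rot [-0.2 -0.5 -0.4] shift [ 5.3 30.   1.4] F [-0.2  1.   0.3] tau [-0.1   0.22 -0.02] gap 0.1 q [-0.74 -0.15  2.19  0.59  0.86 -1.08]
```

Request:
step_arm([
  [[0,0,0,3,8,1.4,1],[0,0,0,5.3,18,1.4,1],[0,0,0,5.3,27,1.4,1],[0,0,0,5.3,30,1.4,1],[0,0,0,5.3,30,1.4,1]],
])

```text
time_s: 33.1
ee_pos: [481.7, -120.4, 125.9]
tcp_rot: [0.724, -0.64, -0.185, -0.179]
contact_force: [-0.2, -0.1, 0.4]
finger_gap: -0.1
```

```bash
python3 -c "
from h import *
delta(G3+AX*5.5-RW3[:,0]*3,RW3)
o,p,M=st();print(M.T@o['contact_force'],M.T@o['torque'])
t=cam('top')
cv2.imwrite('pics/c4.png',np.hstack([cv2.resize(t['color'][170:230,300:360],(500,500),interpolation=cv2.INTER_CUBIC)]))"
```

```text
t 33.1 rot [-0.3 -0.5 -0.5] shift [ 0.6  5.8 -0.7] F [-0.2 -0.1  0.4] tau [-0.05  0.22 -0.01] gap -0.1 q [-0.69 -0.06  2.18  0.61  0.78 -1.09]
[ 0.05995626 -0.48969308 -0.06668629] [-0.05058369  0.00677084  0.22068847]
```

View pics/c4.png

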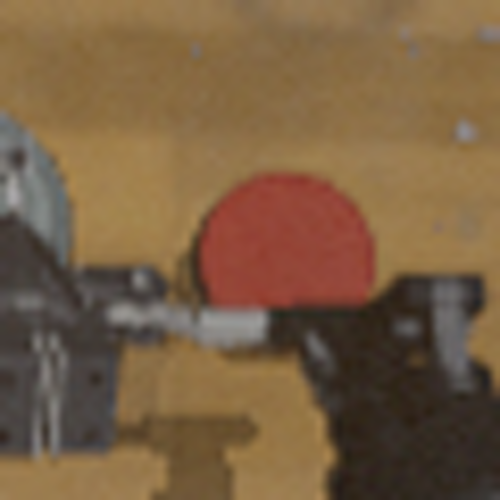

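Request:
step_arm([
  [[0,0,0,0.5,2,-0.5,1],[0,0,0,0.5,4,-0.5,1],[0,0,0,0.5,6,-0.5,1],[0,0,0,0.5,7,-0.5,1],[0,0,0,0.5,7,-0.5,1]],
])

```text
time_s: 33.65
ee_pos: [485.7, -120.3, 120.2]
tcp_rot: [0.724, -0.64, -0.185, -0.18]
contact_force: [0.3, -0.4, 0.3]
finger_gap: 0.0
```

```bash
python3 -c "
from h import *
delta(G3+AX*5.5-RW3[:,0]*3,RW3)
o,p,M=st();print(M.T@o['contact_force'],M.T@o['torque'])"
```

```text
t 33.65 rot [-0.2 -0.5 -0.4] shift [-0.  -1.  -0.1] F [ 0.3 -0.4  0.3] tau [-0.08  0.27 -0.  ] gap 0.0 q [-0.68 -0.04  2.17  0.62  0.77 -1.09]
[ 0.44364599 -0.12179852 -0.37247271] [-0.07328222 -0.00404696  0.26886405]
```

Request:
step_arm([
  [[0,0,0,0,1.5,0,1],[0,0,0,0,3,0,1],[0,0,0,0,3,0,1]],
])

```text
time_s: 33.95
ee_pos: [487.5, -120.4, 117.9]
tcp_rot: [0.724, -0.64, -0.185, -0.18]
contact_force: [-0.3, -0.9, 1.3]
finger_gap: 0.2
```

```bash
python3 -c "
from h import *
delta(G3+AX*5.5-RW3[:,0]*3,RW3)
o,p,M=st();print(M.T@o['contact_force'],M.T@o['torque'])"
```

```text
t 33.95 rot [-0.2 -0.5 -0.4] shift [-0.4 -3.9  0.3] F [-0.3 -0.9  1.3] tau [-0.19  0.22 -0.07] gap 0.2 q [-0.68 -0.03  2.17  0.63  0.76 -1.1 ]
[ 0.46218855 -1.39324957 -0.76393969] [-0.21016964 -0.00703203  0.21508927]
```

Request:
step_arm([
  [[0,0,0,-0.4,1.5,0.3,1],[0,0,0,-0.4,3,0.3,1],[0,0,0,-0.4,3,0.3,1]],
])

```text
time_s: 34.25
ee_pos: [489.4, -120.9, 115.9]
tcp_rot: [0.723, -0.641, -0.185, -0.18]
contact_force: [-1.6, -3.6, 4.1]
finger_gap: 0.1
```

```bash
python3 -c "
from h import *
delta(G3+AX*5.5-RW3[:,0]*3,RW3)
o,p,M=st();print(M.T@o['contact_force'],M.T@o['torque'])"
```

```text
t 34.25 rot [-0.  -0.5 -0.3] shift [-1.1 -6.6  1.1] F [-1.6 -3.6  4.1] tau [-0.49  0.24 -0.29] gap 0.1 q [-0.68 -0.03  2.17  0.63  0.75 -1.1 ]
[ 0.78271697 -4.71090915 -3.09569236] [-0.57634691  0.03668684  0.22346409]
```

Request:
step_arm([
  [[0,0,0,-1,1.5,1,1],[0,0,0,-1.5,3,1,1],[0,0,0,-2,4.5,1,1],[0,0,0,-2,4.5,1,1]],
])

```text
time_s: 34.65
ee_pos: [491.8, -121.5, 113.5]
tcp_rot: [0.721, -0.642, -0.187, -0.182]
contact_force: [-6.5, -3.5, 13.8]
finger_gap: -0.6
```

```bash
python3 -c "
from h import *
delta(G3+AX*5.5-RW3[:,0]*3,RW3)
o,p,M=st();print(M.T@o['contact_force'],M.T@o['torque'])
t=cam('top')
cv2.imwrite('pics/c5.png',np.hstack([cv2.resize(t['color'][165:235,285:355],(560,560),interpolation=cv2.INTER_CUBIC)]))"
```

```text
t 34.65 rot [ 0.2 -0.4 -0. ] shift [-1.9 -9.7  2. ] F [-6.5 -3.5 13.8] tau [-0.35  0.04 -0.21] gap -0.6 q [-0.67 -0.02  2.17  0.64  0.73 -1.11]
[  1.46211457 -15.49619793  -1.74302319] [-0.40882595  0.01245138  0.03361782]
```

View pics/c5.png

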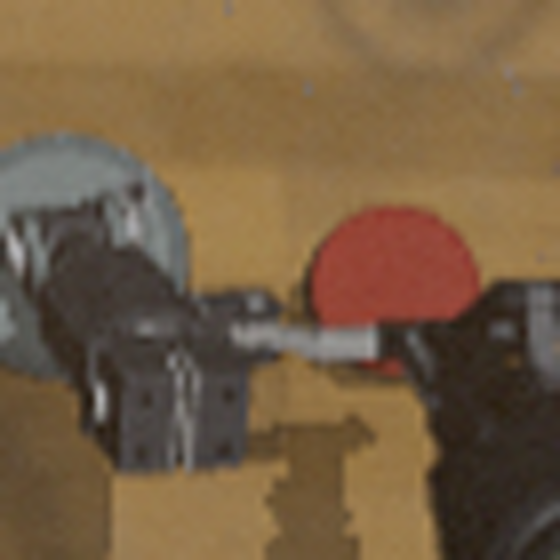

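Request:
step_arm([
  [[0,0,0,-1,3,0.5,1],[0,0,0,-1,3,0.5,1],[0,0,0,0,-15,0,1],[0,0,0,-5,-60,0,1],[0,0,0,-5,-110,0,1],[0,0,0,0,-160,0,1],[0,0,0,0,-185,10,1],[0,0,0,0,-190,50,1]],
])

```text
time_s: 35.5
ee_pos: [394.7, -95.7, 285.1]
tcp_rot: [0.719, -0.644, -0.186, -0.186]
contact_force: [1.6, 1.5, -0.0]
finger_gap: 0.2
```

```bash
python3 -c "
from h import *
delta([380,190,310],RW)"
```

```text
t 35.5 rot [  0.6 -12.4   0.1] shift [ -7.9   0.5 287.1] F [ 1.6  1.5 -0. ] tau [-0.02  0.17  0.07] gap 0.2 q [-0.83 -0.56  2.17  0.48  1.27 -0.91]
```

Request:
step_arm([
  [[0,-2,0,-1,-5,40,1],[0,-4,0,-2,-5,85,1],[0,-6,0,-3,-5,130,1],[0,-8,0,-4,-5,175,1],[0,-10,0,-5,-3,220,1],[0,-12,0,-6,0,260,1],[0,-12,0,-8,0,287,1],[0,-12,0,-8,0,287,1]],
])

```text
time_s: 36.3
ee_pos: [377.3, 194.0, 308.9]
tcp_rot: [0.696, -0.659, -0.262, -0.112]
contact_force: [-0.7, -0.4, 0.3]
finger_gap: 0.0
```

```bash
python3 -c "
from h import *
print(observe()['ee_pos'],observe()['contact_force'])
s=cam('scene');t=cam('top');pickle.dump((s,t),open('last.pkl','wb'))
cv2.imwrite('pics/d1.png',np.hstack([cv2.resize(s['color'][225:275,275:325],(400,400),interpolation=cv2.INTER_CUBIC),cv2.resize(t['color'][180:230,310:360],(400,400),interpolation=cv2.INTER_CUBIC)]))
cv2.imwrite('pics/d2.png',np.hstack([cv2.resize(s['color'][205:255,245:295],(400,400),interpolation=cv2.INTER_CUBIC),cv2.resize(t['color'][185:235,285:335],(400,400),interpolation=cv2.INTER_CUBIC)]))"
```

```text
[377.25195783 194.02258159 308.87124387] [-0.67456594 -0.43919883  0.31967244]
```

View pics/d1.png

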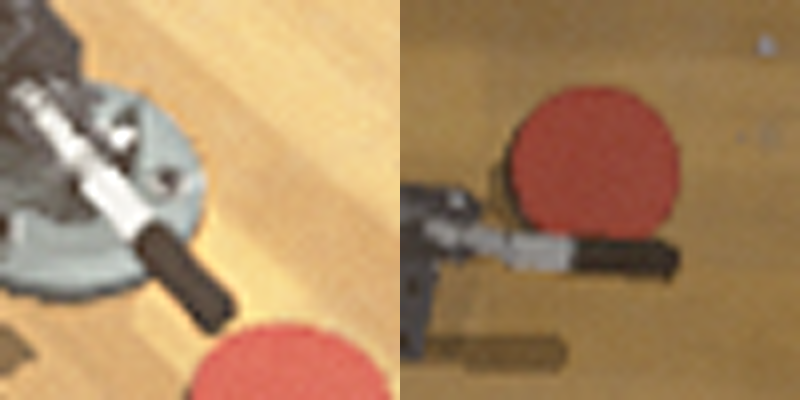

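View pics/d2.png

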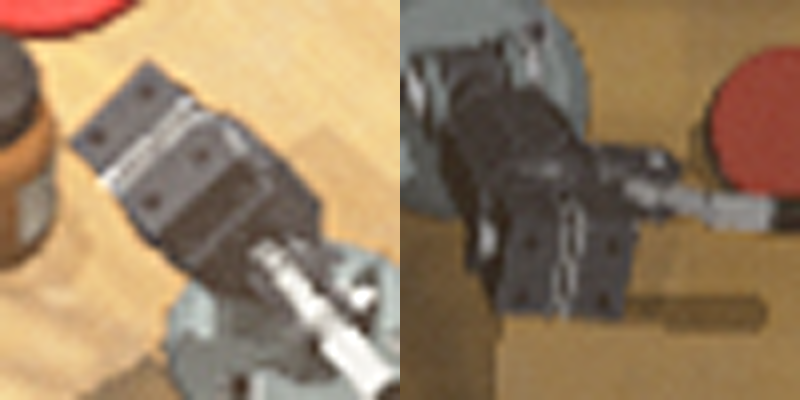

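```bash
python3 - <<'E'
from ms import *
s,t=pickle.load(open('last.pkl','rb'))
meas((150,237),(572,252),(222,318),(678,261),s,t)
S=lambda u,v:((u+.5)/8-.5+245,(v+.5)/8-.5+205)
T=lambda u,v:((u-400+.5)/8-.5+285,(v+.5)/8-.5+185)
Q=[]
for a,b in(((146,92),(533,243)),((97,136),(524,299)),((202,155),(614,244)),((151,203),(607,300))):
    P,e=tri(s,S(*a),t,T(*b)); r=P-B; Q.append([r@HX,r@RW[:,0],r@AX]); print(round(e,1),np.round(Q[-1],1))
Q=np.array(Q);print(Q.mean(0)); h=(Q[2]+Q[3]-Q[0]-Q[1])/2; y=(Q[0]+Q[2]-Q[1]-Q[3])/2
print("hx dir",h/np.linalg.norm(h),"y",y/np.linalg.norm(y),"n",np.cross(y,h)/np.linalg.norm(np.cross(y,h)))
E
```

```text
[ 483.7 -100.7  110.5] 0.29 hx,x,ax [ 83.9 -27.5   5.4] yaw -18.1 rad 88.3
[ 480.9 -137.1  110.2] 1.26 hx,x,ax [118.9 -36.8  10.7] yaw -17.2 rad 124.4
36.538850312576635 elev rel head 8.26329220744784
0.2 [-10.    8.8  67.4]
0.2 [-15.6 -10.3  67.9]
1.1 [16.3  1.4 65.4]
2.1 [ 11.3 -18.5  65.8]
[ 0.50740834 -4.663894   66.60459971]
hx dir [ 0.95712583 -0.27970116 -0.07534859] y [ 0.26096648  0.96504587 -0.02414453] n [-0.07948145 -0.00344648 -0.99683039]
```

```bash
python3 - <<'E'
import cv2,numpy as np
a=cv2.imread('pics/b1.png') # overwritten by ov? 
b2=cv2.imread('pics/b2.png')[:,400:] # top 160:260,260:360 x4
c1=cv2.imread('pics/b2.png')
# crop px region 285..335,185..235 
r=b2[(185-160)*4:(235-160)*4,(285-260)*4:(335-260)*4]
d=cv2.imread('pics/d2.png')[:,400:]
cv2.imwrite('pics/e1.png',np.hstack([cv2.resize(r,(400,400),interpolation=cv2.INTER_CUBIC),d]))
E
```

```text
(no output)
```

View pics/e1.png

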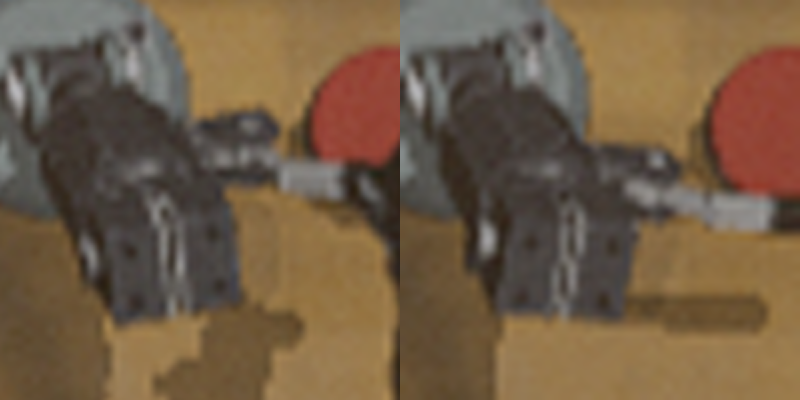

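```bash
python3 - <<'E'
from h import *
from cell import sign_off
s,t=pickle.load(open('last.pkl','rb'));s0,t0=pickle.load(open('c0.pkl','rb'))
for n,c,c0,b in(("glue",s,s0,(215,250,35,45)),("tin",t,t0,(320,188,30,20)),("jar",s,s0,(228,205,27,35)),("spool",t,t0,(174,145,20,20))):
    x,y,w,h=b; tm=c0["color"][y:y+h,x:x+w]; r=cv2.matchTemplate(c["color"][y-8:y+h+8,x-8:x+w+8],tm,cv2.TM_CCOEFF_NORMED); _,m,_,l=cv2.minMaxLoc(r); print(n,round(m,2),np.subtract(l,8))
print(sign_off(), observe()["time_s"],observe()["contact_force"])
E
```

```text
glue 0.82 [0 0]
tin 0.98 [0 0]
jar 0.99 [0 0]
spool 0.99 [0 0]
the job is handed in; nothing more can be done
the job is handed in; nothing more can be done
```

The vice head is on the leaning ball with its handle pressed down, the arm is clear, and I handed the job in at about 36 s. No verdict is reported back, so everything below is from my own checks.

**What I did:**
1. I raised the handle on the upright post by gripping it. It stopped at about 0.8 rad, so I pushed it on to its stop with the closed fingers.
2. I lifted the head off and carried it over. It went down along the leaning post's axis until it met a hard stop at about 36 N along that axis, within 1 mm of the ball centre I had measured.
3. I let go with the handle still raised, then pressed the handle down three times, with up to 25 N.

**What the last checks showed:**
- **Seating:** the jaw top measured about 66.6 mm above the ball centre, against a nominal 67 mm.
- **Head tilt:** the head sat about 4° off the post axis I had estimated, mostly towards more lean. The limit is 9°, and part of this is probably error in my axis estimate.
- **Bystanders:** the glue bottle, jar, tin and spool showed no shift in the pictures. The glue match was weaker than the rest (0.82).

**What disagreed or failed:**
- **Handle angle:** the camera gave about 2° of handle elevation after the second press and about 8° after the third. The limit is about 4.6°. The contact height under light force was the same before the second and third presses, and a little below what a fully down handle should give. I took that as evidence it is at its stop.
- **Slipping and turning:** the finger tended to slide off the handle's side. The presses turned the head about 18° around the post.
- **Rocking:** the head also tipped about 4° under load and came back when I let go.

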